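# Put the souvenir tiles on the display stand and shut their box

### The job

Put the little Peranakan tiles out on show: open their wooden box by lifting the handle end of its lid over the lip and sliding it out of the grooves, and lay the lid flat on the console. Set every tile from the box side by side on the sloping display stand, each lying flat on the slope and squarely down against the ledge, then slide the lid back on the empty box until it is fully home behind the lip. Leave the other things on the console where they are.

Things in the scene. Friction and masses are not known exactly. Their poses are not given: they have to be found in the camera images.
- box: the wooden tile box, fixed, 236 mm long (x) x 132 mm wide (y). Origin at the centre of its underside, z up; -x, the front (lip) end, points to world -y and somewhat to -x. Side walls 14 mm, end walls 10 mm thick. The lid lies on the walls' tops at z = 34 mm; at the rear it stops against a wall at x = 112 mm that rises to z = 50 mm
- box_floor (a point): the middle of the box's inner floor (216 x 104 mm), 6 mm above the console, 28 mm below the lid's seat. Four wells in a row along the box's x, centred at -81, -27, 27 and 81 mm from here, parted by ribs 3 mm wide, 4 mm high; two such ribs run along them, 54 mm apart, so grip a tile above 4 mm. A tile lies mid-width with finger room on both sides
- box_mouth (a point): middle of the line where the grooves begin, at the lid's seat: x = 28, z = 34 mm in the box's frame. From here to the rear each side has a groove: cheeks 120 mm apart, and roofs over the lid's edges, underside 10 mm above the seat, top 16 mm above it, 104 mm clear between them. In front of here the lid's sides are uncovered
- box_lip (a point): top of the stop lip across the front end: x = -115, z = 38 mm in the box's frame; the lip is 6 mm thick (x = -118 to -112) and stands 4 mm above the lid's seat
- lid: the loose sliding lid, 221 (x) x 116 (y) x 6 mm, rear corners rounded 10 mm, 110 g. Origin at the centre of its underside, z up, -x its front (handle) end. Shut, its origin is at x = 0, y = 0, z = 34 mm in the box's frame, axes parallel to the box's; play 1.5 mm at each end, 2 mm at each side, 4 mm under the roofs: its front lifts 9 mm. It is free of the grooves after sliding 83 mm to box -x
- lid_pull (a point): the middle of the lid's pull bar, 14 mm (along the lid's x) x 50 mm (y) x 22 mm high, standing on the lid's upper face across it; this point lies at x = -80, y = 0, z = 17 mm in the lid's frame, the bar's top at z = 28 mm
- lid_front (a point): the middle of the lid's front lower edge, x = -110.5, y = 0, z = 0 mm in the lid's frame
- stand: the bamboo display stand, fixed, 320 mm long (its y), base board 108 mm deep (x) and 10 mm thick, back top about 57 mm high. Origin at the centre of its base, z up, its front (-x) faces the robot
- slope: the stand's sloping face, 25 degrees from level. Origin on the face at the ledge's inner side, mid-length; x up the slope (face 84 mm), y along the ledge (-160 to 160 mm), z out of the face. The ledge, at x = -8 to 0, is 7 mm high. A seated tile has its centre at x = 24, z = 6 mm; four fit 78 mm apart (y = -117, -39, 39, 117 mm) with finger room
- tile1: a square glazed ceramic tile, 48 x 48 x 12 mm, 60 g, blue pattern on its upper face; all alike. Origin at its centre, x and y parallel to its sides, z out of the patterned face. Two to four of the four are present, the others absent. At the start it lies flat, face up, in one of the box's wells; on the stand any side may be down and either face out
- tile2: a square glazed ceramic tile, 48 x 48 x 12 mm, 60 g, blue pattern on its upper face; all alike. Origin at its centre, x and y parallel to its sides, z out of the patterned face. Two to four of the four are present, the others absent. At the start it lies flat, face up, in one of the box's wells; on the stand any side may be down and either face out
- tile3: a square glazed ceramic tile, 48 x 48 x 12 mm, 60 g, blue pattern on its upper face; all alike. Origin at its centre, x and y parallel to its sides, z out of the patterned face. Two to four of the four are present, the others absent. At the start it lies flat, face up, in one of the box's wells; on the stand any side may be down and either face out
- tile4: a square glazed ceramic tile, 48 x 48 x 12 mm, 60 g, blue pattern on its upper face; all alike. Origin at its centre, x and y parallel to its sides, z out of the patterned face. Two to four of the four are present, the others absent. At the start it lies flat, face up, in one of the box's wells; on the stand any side may be down and either face out
- remote: bystander: red plastic fan remote, 130 x 40 x 16 mm, lying on the console between the stand and the robot; origin at the centre of its underside, x along it
- coaster: bystander: round wooden coaster, 94 mm across, 9 mm thick, on the console near the middle, towards the robot; origin at the centre of its underside. The console between the box and the robot, to the outer side of the coaster, is clear: room for the lid
- vase: bystander: ceramic leaf-shaped vase, about 100 mm wide, 130 mm high, standing behind the gap between box and stand; origin at the centre of its underside, z up
- speaker: bystander: silver aluminium speaker, a cylinder 88 mm across and 118 mm high, to the left near the robot; origin at the centre of its underside, z up
- nest: bystander: three nested plastic stacking boxes, 150 x 110 x 80 mm over all, to the right near the robot; origin at the centre of the underside, z up
There are look-alikes about, which are no part of the job. What is shaped like the lid but orange is not meant.

How it is judged:
On the way, in this order (a step that is already met when the one before it is completed fails the run):
1. the lid's front end is over the lip and the lid has slid at least 40 mm out to the front (x of lid in the frame of box below -0.04 m and z of lid_front in the frame of box above 0.036 m).
2. the lid lies flat on the console, let go (height (world z) of lid below 0.004 m and angle between lid's own z axis and vertical below 0.05 rad and linear speed of lid below 0.02 m/s and contact force between lid and the fingers below 0.1 N), for 0.2 s.
3. every tile lies on the sloping stand against its ledge (x of tile1 in the frame of slope between 0.0215 and 0.0285 m and y of tile1 in the frame of slope between -0.138 and 0.138 m and z of tile1 in the frame of slope between 0.0035 and 0.0085 m and angle between the z axis of each of tile1, tile2, tile3, tile4 and the z axis of slope, either way round below 0.1 rad and (angle between the x axis of tile1 and the x axis of slope, either way round below 0.15 rad or angle between the y axis of tile1 and the x axis of slope, either way round below 0.15 rad) and linear speed of each of tile1, tile2, tile3, tile4 below 0.02 m/s and x of tile2 in the frame of slope between 0.0215 and 0.0285 m and y of tile2 in the frame of slope between -0.138 and 0.138 m and z of tile2 in the frame of slope between 0.0035 and 0.0085 m and (angle between the x axis of tile2 and the x axis of slope, either way round below 0.15 rad or angle between the y axis of tile2 and the x axis of slope, either way round below 0.15 rad) and x of tile3 in the frame of slope between 0.0215 and 0.0285 m and y of tile3 in the frame of slope between -0.138 and 0.138 m and z of tile3 in the frame of slope between 0.0035 and 0.0085 m and (angle between the x axis of tile3 and the x axis of slope, either way round below 0.15 rad or angle between the y axis of tile3 and the x axis of slope, either way round below 0.15 rad) and x of tile4 in the frame of slope between 0.0215 and 0.0285 m and y of tile4 in the frame of slope between -0.138 and 0.138 m and z of tile4 in the frame of slope between 0.0035 and 0.0085 m and (angle between the x axis of tile4 and the x axis of slope, either way round below 0.15 rad or angle between the y axis of tile4 and the x axis of slope, either way round below 0.15 rad)), for 0.2 s.
At the end, for the whole second after the job is handed in: every tile at rest flat on the slope (within 0.1 rad), lower side within about 4 mm of the ledge and 0.15 rad of parallel, wholly or nearly wholly on the stand (centre within 138 mm of the middle); lid within 3.5 mm of home along the box, 5 mm across, its front under 2.2 mm above the seat (all of step 3 and x of lid in the frame of box between -0.0035 and 0.0035 m and y of lid in the frame of box between -0.005 and 0.005 m and z of lid_front in the frame of box between 0.031 and 0.0362 m and z of lid in the frame of box between 0.031 and 0.0362 m and linear speed of lid below 0.02 m/s); the robot touches nothing.
It fails at once if the vase is tipped or pushed more than 30 mm (angle between vase's own z axis and vertical above 0.5 rad or distance of vase from where it was at the start of the episode above 0.03 m).
It fails at once if the speaker is tipped or pushed more than 30 mm (angle between speaker's own z axis and vertical above 0.5 rad or distance of speaker from where it was at the start of the episode above 0.03 m).
It fails at once if the remote, the coaster or the stacking boxes are pushed more than 50 mm (distance of any of remote, coaster, nest from where it was at the start of the episode above 0.05 m).
Of tile1, tile2, tile3, tile4 only 2 to 4 are there at a start; the rules pass over those that are not, and their reading is None.
At some moment in a run one of lid, tile1, tile2, tile3, tile4 may be knocked a few centimetres aside while the robot is not near it.
Once in a run the grip may slacken for a moment while it holds something.
It also fails if it takes over 210 s, if anything falls off the work surface, if the arm or the gripper's body presses on something with over 40 N, if the wrist force passes 120 N, or if a joint passes its speed limit or range.

### The arm

A 7-joint arm with a two-finger parallel gripper is mounted at the origin on the work surface. World frame = base frame: x ahead of the robot, y to its left, z up, the work surface at z = 0. Lengths are in m, angles in rad, forces in N, time in s.
With the tool pointing down it reaches from about 0.425 to 0.925 m from the base axis. Payload 6.8 kg.
Tool frame: the origin (TCP) lies at the very end of the fingers, on their centre line; the grasp point (between the pads) lies 19 mm behind it; z points along the fingers, y is the line along which they close (so a half turn about z gives the same grasp; the last joint's range is limited). The gripper opens to 85 mm and grips with 20 to 120 N. Pads are 22 mm wide; open, the fingers measure 114 mm over their backs; the gripper's body (76 mm by 85 mm) begins 54 mm behind the grasp point. The pads swing forward as they close: fully open they stand 13 mm farther back than shut.
Start: joints at [-1.24, 0.477, 0.022, 1.555, -0.011, 1.109, -0.083], TCP at [0.287, 0.611, 0.231] pointing down, gripper open.
Joint ranges: [-2.96, 2.96], [-0.34, 2.1], [-1.41, 1.46], [0.24, 2.44], [-1.37, 4.51], [0.17, 1.92], [-2.96, 2.96]. Speed limits (rad/s): [2.39, 2.39, 3.14, 3.14, 3.14, 3.14, 3.14].

### API

Orientations are given as a rotation vector (axis times angle).
In Python, from bench import get_obs, grab_frame, hand_in gives the robot as it stands.
- The arm moves only by the tool drive_tool, never from a script. Its argument "rows" is a list of rows, each an object with "offset": the shift along the tool's x, y, z as a fraction of full scale, a list of three; "rotation": the turn, a rotation vector about the tool's x, y, z as a fraction of full scale, a list of three; "claw": the opening, from 0 (shut) to 1 (fully open). In form: [{"offset": [tx, ty, tz], "rotation": [wx, wy, wz], "claw": claw}, ...]. A call has 1 to 20 rows; each row is the pose to reach, as a shift and turn from the pose commanded when the call began, along the tool's axes at that moment; what a row does not reach only later rows make up. Full scale, the value 1, is 0.15 m for a shift and 2 rad for a turn. A row lasts 1/12 s, in which the tool goes at most 41.7 mm and 7.16 degrees, less where a joint would pass 70% of its speed; a pose out of reach is approached as far as the arm can. A call with a number of a shift or a turn outside -1 to 1 is refused whole. A call with a gripper value outside its range is refused whole. The fingers move at their own pace and stop on an object; "force" is the grip in N (left out, the last holds). Time passes only in rows, so rows that repeat a pose let the fingers close. It gives the time, the measured TCP pose, the force, the opening and the grip force at its end, in the units of the state.
- get_obs(): the state, without advancing time (a new reading comes with each control period).
- grab_frame(name): name is "scene" or "top"; returns a dict with "frame" (420x560x3 uint8, red, green, blue), "z_map" (420x560 float32, m along the optical axis (not along the pixel's ray), 0 where there is no reading), "vfov" (degrees; the focal length in pixels is half the picture's height over the tangent of half this angle, whatever the lens; pixels are square), "cx", "cy" (the principal point, pixels), "R" (3x3) and "t" (3): a world point X has camera coordinates R X + t. Camera axes: x right, y down, z forward; pixel columns grow to the right and rows downward; lengths in m; the calibration is good to about 2 mm. A picture is of the moment at which its call begins.
- hand_in(): hands the job in; it is judged then, once.
The state is a dict: "clock": time; "joints": joint angles; "qvel": joint speeds; "tau": joint torques, N m; "tcp_pos": TCP position; "orientation": TCP orientation; "contact_force": force on the tool from outside, world axes, zero at the start; "moment": the same for the moment, N m; "grip_width": finger opening in m; "gripper_force": force on a finger pad.
Only numpy, scipy, OpenCV 4.12 (cv2) and the standard library are available. Lean on these libraries where they do the work, as an engineer would, in place of code of your own. Each camera call takes 0.05 s, during which the arm holds its last target. There are 200 camera calls.

## Working session

There is one attempt and no reset: what is moved stays moved. The work goes in short steps, Python scripts to look and compute and a tool call to move; the robot and the scene stay as the last step left them, time stands still between calls to the robot, and variables do not carry over. Pictures are saved under pics/ and viewed, at most 14 in all, crops included, and the job is handed in when it is done.

Besides the shell and the picture viewer there is one more tool, called in YAML: its name, and indented under it one key for each argument. drive_tool: Moves the arm, as the interface text tells. Its arguments: {"type":"object","properties":{"rows":{"type":"array","items":{"type":"object","properties":{"offset":{"type":"array","items":{"type":"number"}},"rotation":{"type":"array","items":{"type":"number"}},"claw":{"type":"number"}}}},"force":{"type":"number"}},"required":["rows"]}

```bash
mkdir -p pics; ls
cat > h.py <<'E'
import numpy as np, cv2
from bench import get_obs, grab_frame
def snap(name, fn=None):
    f=grab_frame(name)
    if fn: cv2.imwrite('pics/'+fn, f['frame'][:,:,::-1])
    return f
def foc(f): return f['frame'].shape[0]/2/np.tan(np.radians(f['vfov'])/2)
def cloud(f):
    z=f['z_map']; h,w=z.shape; F=foc(f); u,v=np.meshgrid(np.arange(w),np.arange(h))
    P=np.stack([(u-f['cx'])/F*z,(v-f['cy'])/F*z,z],-1)
    return (P-np.array(f['t']))@np.array(f['R'])   # world
def ray(f,u,v,h):
    R=np.array(f['R']);t=np.array(f['t']);F=foc(f)
    d=R.T@np.array([(u-f['cx'])/F,(v-f['cy'])/F,1]);c=-R.T@t
    return c+d*(h-c[2])/d[2]
def proj(f,X):
    p=np.array(f['R'])@np.array(X)+np.array(f['t']);F=foc(f)
    return p[0]/p[2]*F+f['cx'],p[1]/p[2]*F+f['cy']
E
python3 - <<'E'
from h import *
import pickle
for n in('scene','top'):
    f=snap(n,n+'0.png'); pickle.dump(f,open(n+'0.pkl','wb'))
    print(n,f['vfov'],f['cx'],f['cy'],-np.array(f['R']).T@np.array(f['t']),(f['z_map']>0).mean())
o=get_obs();print({k:np.round(v,3) for k,v in o.items()})
E
```

```text
pics
scene 55.954459694034256 283.62881387916906 214.1941943581974 [ 1.09717705 -0.20341832  0.85161148] 0.9959098639455782
top 51.838010960692685 285.6139350492238 205.59198113944586 [ 0.27600001 -0.04283584  1.52727555] 0.9961989795918368
{'clock': np.float64(0.1), 'joints': array([-1.24 ,  0.478,  0.022,  1.556, -0.011,  1.109, -0.083]), 'qvel': array([-0.   , -0.001, -0.001, -0.005,  0.001,  0.001,  0.001]), 'tau': array([ 4.0000e-03, -5.9777e+01,  1.6130e+00, -2.8195e+01,  1.3000e-02,
        5.0000e-03,  0.0000e+00]), 'tcp_pos': array([0.287, 0.611, 0.23 ]), 'orientation': array([-6.840e-01, -3.066e+00,  3.000e-03]), 'contact_force': array([ 0.976, -0.276, -0.073]), 'moment': array([-0.039,  0.013, -0.003]), 'gripper_force': np.float64(0.0), 'grip_width': np.float64(0.086)}
```

View pics/scene0.png

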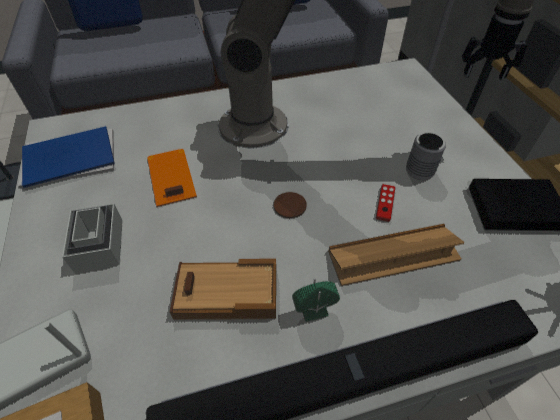

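View pics/top0.png

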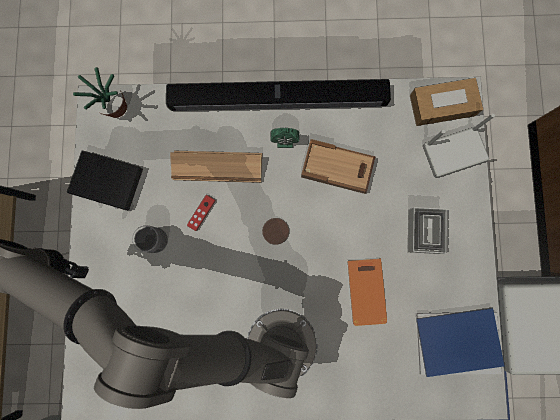

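Scene view: the wooden box with its lid and dark pull bar is at (226,289), bar at (189,283). The stand is at (395,250), the vase at (316,297), the coaster at (290,205), the remote at (386,202) and the nest at (93,235). In the top view the box is at (339,165), bar (362,171), and the stand at (217,166).
Lid candidates: the wooden one in the box at top (339,165), and the orange one at top (367,292). The wooden one fits because it sits in the box; orange is excluded by the task.

Run:
```python
from h import *
import pickle
F={n:pickle.load(open(n+'0.pkl','rb')) for n in('scene','top')}
im=F['scene']['frame'][220:350,150:490]
im2=F['top']['frame'][120:210,150:390]
a=cv2.resize(im,None,fx=2.2,fy=2.2,interpolation=cv2.INTER_CUBIC);b=cv2.resize(im2,None,fx=3.1,fy=3.1,interpolation=cv2.INTER_CUBIC)
W=max(a.shape[1],b.shape[1]);pad=lambda q:np.pad(q,((0,0),(0,W-q.shape[1]),(0,0)))
cv2.imwrite('pics/crop0.png',np.vstack([pad(a),pad(b)])[:,:,::-1])
for n,(bu,bv),(su,sv) in(('scene',(226,289),(395,253)),('top',(339,165),(217,166))):
    f=F[n];C=cloud(f)
    print(n,'table z',np.median(C[...,2][(np.abs(C[...,0]-.6)<.3)&(np.abs(C[...,1])<.4)]))
    for nm,u,v,r in(('box',bu,bv,.17),('stand',su,sv,.2)):
        c=ray(f,u,v,.03); d=np.linalg.norm(C[...,:2]-c[:2],axis=-1)
        hsv=cv2.cvtColor(f['frame'],cv2.COLOR_RGB2HSV)
        wood=(hsv[...,0]<25)&(hsv[...,1]>60)
        m=(d<r)&(C[...,2]>.012)&(C[...,2]<.08)&wood
        k,lab,st,cen=cv2.connectedComponentsWithStats(m.astype('uint8'));i=1+st[1:,4].argmax();m=lab==i
        P=C[m]; r_=cv2.minAreaRect(P[:,:2].astype('float32')); bp=cv2.boxPoints(r_)
        print(n,nm,m.sum(),np.round(r_[0],4),np.round(r_[1],4),round(r_[2],2),'z pct',np.round(np.percentile(P[:,2],[2,25,50,75,98]),4))
        print(np.round(bp,4).tolist())
        if nm=='box':
            v_=hsv[...,2]; 
            q=m&(C[...,2]>.052); 
            print(' bar pts',q.sum(),C[q].mean(0) if q.any() else '', np.percentile(C[q][:,2],[50,95]) if q.any() else '')
            if q.sum()>8: print(cv2.minAreaRect(C[q][:,:2].astype('float32')))
```

```text
scene table z 0.0006384070212346669
scene box 5635 [ 0.6165 -0.2099] [0.2363 0.1348] 74.09 z pct [0.0174 0.0376 0.0392 0.0407 0.0585]
[[0.5192999839782715, -0.3050999939441681], [0.6488999724388123, -0.34200000762939453], [0.713699996471405, -0.11469999700784683], [0.5841000080108643, -0.07779999822378159]]
 bar pts 159 [ 0.60491036 -0.26865866  0.05928257] [0.06039724 0.06298519]
((0.627186119556427, -0.1978594958782196), (0.20446234941482544, 0.11910808831453323), 76.23888397216797)
scene stand 3195 [0.6213 0.2226] [0.321 0.092] 87.38 z pct [0.0186 0.0262 0.0367 0.0485 0.0559]
[[0.5680999755859375, 0.06440000236034393], [0.6599000096321106, 0.06019999831914902], [0.6746000051498413, 0.3808000087738037], [0.5827000141143799, 0.38499999046325684]]
top table z 0.0015614175634393905
top box 2557 [ 0.6149 -0.2081] [0.2361 0.1345] 74.37 z pct [0.0264 0.0367 0.0395 0.0427 0.057 ]
[[0.5182999968528748, -0.3037000000476837], [0.6478999853134155, -0.3400000035762787], [0.7114999890327454, -0.11249999701976776], [0.5820000171661377, -0.0763000026345253]]
 bar pts 102 [ 0.61198991 -0.22530112  0.05804222] [0.05717675 0.06489004]
((0.6216306686401367, -0.19370026886463165), (0.20592661201953888, 0.12695543467998505), 76.47321319580078)
top stand 2418 [0.6272 0.2244] [0.3199 0.1065] 87.71 z pct [0.0156 0.0271 0.0363 0.0463 0.0577]
[[0.5676000118255615, 0.06669999659061432], [0.6740000247955322, 0.06239999830722809], [0.6868000030517578, 0.38199999928474426], [0.5803999900817871, 0.3862999975681305]]
```

View pics/crop0.png

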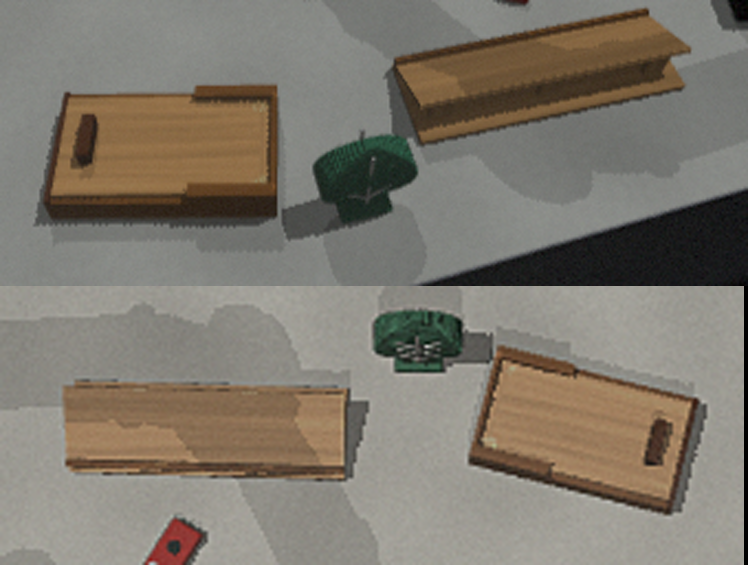

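```bash
cat >> h.py <<'E'
from scipy.spatial.transform import Rotation as Ro
BX=np.array([.6157,-.209]);BA=np.radians(74.2)
def bw(x,y,z): # box frame -> world
    c,s=np.cos(BA),np.sin(BA); return np.array([BX[0]+c*x-s*y,BX[1]+s*x+c*y,z])
def down(ang): # tool down, tool y axis along world azimuth ang
    y=np.array([np.cos(ang),np.sin(ang),0]);z=np.array([0,0,-1.]);return np.stack([np.cross(y,z),y,z],1)
def plan(p,R=None,frm=None):
    o=get_obs();p0=np.array(o['tcp_pos']);R0=Ro.from_rotvec(o['orientation']).as_matrix()
    if frm is not None: p0,R0=frm
    if R is None: R=R0
    off=R0.T@(np.array(p)-p0)/.15
    cand=[Ro.from_matrix(R0.T@Q).as_rotvec()/2 for Q in(R,R@np.diag([-1,-1,1.]))]
    print('at',np.round(p0,4),'off',np.round(off,3).tolist(),'rot',np.round(cand[0],3).tolist(),'alt',np.round(cand[1],3).tolist())
    return cand
E
python3 - <<'E'
from h import *
import pickle
F={n:pickle.load(open(n+'0.pkl','rb')) for n in('scene','top')}
for n,(u0,v0) in(('scene',(189,283)),('top',(362,171))):
    f=F[n];hsv=cv2.cvtColor(f['frame'],cv2.COLOR_RGB2HSV)
    C=cloud(f)
    g=f['frame'][v0,u0].astype(int)
    m=(hsv[...,2]<110);yy,xx=np.mgrid[:420,:560];m&=(np.hypot(xx-u0,yy-v0)<18)&(C[...,2]>.05)&(C[...,2]<.068)
    P=C[m];print(n,g,m.sum(),'bar',P.mean(0),cv2.minAreaRect(P[:,:2].astype('float32')),np.percentile(P[:,2],[10,50,90]))
    for nm,(a,b) in dict(coaster={'scene':(290,205),'top':(276,231)}[n] and ({'scene':(290,205),'top':(276,231)}[n]),orange={'scene':(171,176),'top':(367,292)}[n],remote={'scene':(386,202),'top':(201,212)}[n],vase={'scene':(316,300),'top':(285,137)}[n],nest={'scene':(93,235),'top':(430,231)}[n],speaker={'scene':(426,150),'top':(150,239)}[n]).items():
        print('  ',nm,np.round(ray(f,a,b,.01),3))
    # slope
    th=np.radians(-2.4);ex=np.array([np.cos(th),np.sin(th)]);ey=np.array([-np.sin(th),np.cos(th)]);c=np.array([.6272,.2244])
    q=(C[...,:2]-c);X=q@ex;Y=q@ey;Z=C[...,2]
    mm=(np.abs(Y)<.14)&(np.abs(X)<.06)&(Z>.012)&(Z<.07)
    for lo in np.arange(-.06,.06,.006):
        k=mm&(X>=lo)&(X<lo+.006)
        if k.sum()>5: print('   X %.3f n %d Xm %.4f Z med %.4f p10 %.4f p90 %.4f'%(lo,k.sum(),X[k].mean(),np.median(Z[k]),*np.percentile(Z[k],[10,90])))
    k=mm&(X>-.03)&(X<.015);A=np.c_[X[k],Y[k],np.ones(k.sum())];print('   plane',np.linalg.lstsq(A,Z[k],rcond=None)[0],'deg25 tan',np.tan(np.radians(25)))
plan(bw(-80,0,0)*0+bw(-.08,0,.15),down(BA))
print(bw(-.08,0,.06))
E
```

```text
scene [67 47 34] 145 bar [ 0.59825886 -0.28729522  0.05988964] ((0.5959468483924866, -0.2876633405685425), (0.01512178499251604, 0.04932225123047829), 74.81283569335938) [0.05542358 0.06063967 0.06248308]
   coaster [0.398 0.015 0.01 ]
   orange [ 0.188 -0.296  0.01 ]
   remote [0.464 0.279 0.01 ]
   vase [ 0.698 -0.012  0.01 ]
   nest [ 0.353 -0.518  0.01 ]
   speaker [0.297 0.498 0.01 ]
   X -0.054 n 38 Xm -0.0493 Z med 0.0230 p10 0.0210 p90 0.0248
   X -0.048 n 198 Xm -0.0444 Z med 0.0253 p10 0.0223 p90 0.0272
   X -0.042 n 247 Xm -0.0397 Z med 0.0220 p10 0.0197 p90 0.0262
   X -0.036 n 140 Xm -0.0330 Z med 0.0237 p10 0.0219 p90 0.0255
   X -0.030 n 142 Xm -0.0271 Z med 0.0264 p10 0.0247 p90 0.0280
   X -0.024 n 161 Xm -0.0210 Z med 0.0294 p10 0.0276 p90 0.0310
   X -0.018 n 141 Xm -0.0148 Z med 0.0321 p10 0.0308 p90 0.0340
   X -0.012 n 150 Xm -0.0091 Z med 0.0348 p10 0.0333 p90 0.0368
   X -0.006 n 166 Xm -0.0029 Z med 0.0380 p10 0.0362 p90 0.0396
   X -0.000 n 149 Xm 0.0030 Z med 0.0404 p10 0.0388 p90 0.0421
   X 0.006 n 168 Xm 0.0090 Z med 0.0432 p10 0.0414 p90 0.0448
   X 0.0
[... 1478 characters left out ...]
n 144 Xm 0.0030 Z med 0.0414 p10 0.0369 p90 0.0451
   X 0.006 n 143 Xm 0.0090 Z med 0.0442 p10 0.0384 p90 0.0490
   X 0.012 n 148 Xm 0.0149 Z med 0.0464 p10 0.0415 p90 0.0513
   X 0.018 n 150 Xm 0.0211 Z med 0.0494 p10 0.0438 p90 0.0548
   X 0.024 n 148 Xm 0.0272 Z med 0.0518 p10 0.0473 p90 0.0574
   X 0.030 n 134 Xm 0.0328 Z med 0.0549 p10 0.0508 p90 0.0593
   X 0.036 n 24 Xm 0.0373 Z med 0.0520 p10 0.0488 p90 0.0533
   X 0.048 n 21 Xm 0.0508 Z med 0.0133 p10 0.0124 p90 0.0151
   plane [ 0.48287842 -0.00233166  0.03962411] deg25 tan 0.4663076581549986
at [0.2866 0.6106 0.2304] off [-4.394, -4.539, 0.544] rot [-0.001, 0.0, -0.081] alt [0.0, 0.001, 1.489]
[ 0.59391758 -0.28597744  0.06      ]
```

drive_tool:
  rows:
    - {"offset": [-0.22, -0.227, 0], "rotation": [0, 0, 0], "claw": 1}
    - {"offset": [-0.44, -0.454, 0], "rotation": [0, 0, 0], "claw": 1}
    - {"offset": [-0.66, -0.681, 0], "rotation": [0, 0, 0], "claw": 1}
    - {"offset": [-0.88, -0.908, 0], "rotation": [0, 0, 0], "claw": 1}
    - {"offset": [-0.88, -0.908, 0], "rotation": [0, 0, 0], "claw": 1}
    - {"offset": [-0.88, -0.908, 0], "rotation": [0, 0, 0], "claw": 1}
  force: 30

```text
clock: 0.6
tcp_pos: [0.3515, 0.4252, 0.2311]
orientation: [0.696, 3.062, -0.005]
contact_force: [0.2, -0.4, -0.1]
grip_width: 0.0854
gripper_force: 0.0
```

drive_tool:
  rows:
    - {"offset": [-0.22, -0.227, 0], "rotation": [0, 0, 0], "claw": 0.6}
    - {"offset": [-0.44, -0.454, 0], "rotation": [0, 0, 0], "claw": 0.6}
    - {"offset": [-0.66, -0.681, 0], "rotation": [0, 0, 0], "claw": 0.6}
    - {"offset": [-0.88, -0.908, 0], "rotation": [0, 0, 0], "claw": 0.6}
    - {"offset": [-0.88, -0.908, 0], "rotation": [0, 0, 0], "claw": 0.6}
    - {"offset": [-0.88, -0.908, 0], "rotation": [0, 0, 0], "claw": 0.6}

```text
clock: 1.1
tcp_pos: [0.4117, 0.247, 0.2312]
orientation: [0.696, 3.063, -0.003]
contact_force: [0.4, 0.6, 0.6]
grip_width: 0.0511
gripper_force: 0.0
```

drive_tool:
  rows:
    - {"offset": [-0.22, -0.227, 0], "rotation": [0, 0, 0], "claw": 0.6}
    - {"offset": [-0.44, -0.454, 0], "rotation": [0, 0, 0], "claw": 0.6}
    - {"offset": [-0.66, -0.681, 0], "rotation": [0, 0, 0], "claw": 0.6}
    - {"offset": [-0.88, -0.908, 0], "rotation": [0, 0, 0], "claw": 0.6}
    - {"offset": [-0.88, -0.908, 0], "rotation": [0, 0, 0], "claw": 0.6}
    - {"offset": [-0.88, -0.908, 0], "rotation": [0, 0, 0], "claw": 0.6}

```text
clock: 1.6
tcp_pos: [0.4731, 0.0685, 0.2314]
orientation: [0.694, 3.063, -0.002]
contact_force: [1.1, -0.6, -0.3]
grip_width: 0.0514
gripper_force: 0.0
```

drive_tool:
  rows:
    - {"offset": [-0.22, -0.227, 0], "rotation": [0, 0, 0], "claw": 0.6}
    - {"offset": [-0.44, -0.454, 0], "rotation": [0, 0, 0], "claw": 0.6}
    - {"offset": [-0.66, -0.681, 0], "rotation": [0, 0, 0], "claw": 0.6}
    - {"offset": [-0.88, -0.908, 0], "rotation": [0, 0, 0], "claw": 0.6}
    - {"offset": [-0.88, -0.908, 0], "rotation": [0, 0, 0], "claw": 0.6}
    - {"offset": [-0.88, -0.908, 0], "rotation": [0, 0, 0], "claw": 0.6}

```text
clock: 2.1
tcp_pos: [0.5347, -0.1108, 0.2313]
orientation: [0.692, 3.063, -0.004]
contact_force: [0.7, 0.5, 0.2]
grip_width: 0.0514
gripper_force: 0.0
```

drive_tool:
  rows:
    - {"offset": [-0.22, -0.227, 0.14], "rotation": [0, 0, -0.02], "claw": 0.6}
    - {"offset": [-0.44, -0.454, 0.27], "rotation": [0, 0, -0.04], "claw": 0.6}
    - {"offset": [-0.66, -0.681, 0.4], "rotation": [0, 0, -0.06], "claw": 0.6}
    - {"offset": [-0.87, -0.905, 0.54], "rotation": [0, 0, -0.081], "claw": 0.6}
    - {"offset": [-0.87, -0.905, 0.54], "rotation": [0, 0, -0.081], "claw": 0.6}
    - {"offset": [-0.87, -0.905, 0.54], "rotation": [0, 0, -0.081], "claw": 0.6}
    - {"offset": [-0.87, -0.905, 0.54], "rotation": [0, 0, -0.081], "claw": 0.6}

```text
clock: 2.68
tcp_pos: [0.5938, -0.2844, 0.1481]
orientation: [-0.435, -3.108, -0.001]
contact_force: [0.9, -0.0, 0.4]
grip_width: 0.0512
gripper_force: 0.0
```

drive_tool:
  rows:
    - {"offset": [-0.009, -0.011, 0.2], "rotation": [0, 0, 0], "claw": 0.6}
    - {"offset": [-0.009, -0.011, 0.4], "rotation": [0, 0, 0], "claw": 0.6}
    - {"offset": [-0.009, -0.011, 0.58], "rotation": [0, 0, 0], "claw": 0.6}
    - {"offset": [-0.009, -0.011, 0.67], "rotation": [0, 0, 0], "claw": 0.6}
    - {"offset": [-0.009, -0.011, 0.68], "rotation": [0, 0, 0], "claw": 0.6}
    - {"offset": [-0.009, -0.011, 0.68], "rotation": [0, 0, 0], "claw": 0}
    - {"offset": [-0.009, -0.011, 0.68], "rotation": [0, 0, 0], "claw": 0}
    - {"offset": [-0.009, -0.011, 0.68], "rotation": [0, 0, 0], "claw": 0}
    - {"offset": [-0.009, -0.011, 0.68], "rotation": [0, 0, 0], "claw": 0}
    - {"offset": [-0.009, -0.011, 0.68], "rotation": [0, 0, 0], "claw": 0}
    - {"offset": [-0.009, -0.011, 0.68], "rotation": [0, 0, 0], "claw": 0}
  force: 50

```text
clock: 3.6
tcp_pos: [0.5961, -0.2871, 0.0506]
orientation: [0.433, 3.108, -0.0]
contact_force: [-0.2, 1.0, 6.7]
grip_width: 0.0124
gripper_force: 51.2
```

Run:
```python
from h import *
o=get_obs();print({k:np.round(o[k],4) for k in('tcp_pos','contact_force','moment','joints')})
```

```text
{'tcp_pos': array([ 0.5961, -0.2871,  0.0506]), 'contact_force': array([-0.2392,  0.9519,  6.6699]), 'moment': array([0.2682, 0.1139, 0.0406]), 'joints': array([ 0.1139,  0.6804,  0.3438,  1.7387, -0.3097,  0.7725,  1.9038])}
```

drive_tool:
  rows:
    - {"offset": [0, 0, -0.02], "rotation": [0.003, 0, 0], "claw": 0}
    - {"offset": [0, 0, -0.035], "rotation": [0.008, 0, 0], "claw": 0}
    - {"offset": [0, 0, -0.05], "rotation": [0.013, 0, 0], "claw": 0}
    - {"offset": [0, 0, -0.065], "rotation": [0.017, 0, 0], "claw": 0}
    - {"offset": [0, 0, -0.065], "rotation": [0.017, 0, 0], "claw": 0}
    - {"offset": [0, 0, -0.065], "rotation": [0.017, 0, 0], "claw": 0}

```text
clock: 4.1
tcp_pos: [0.5948, -0.2863, 0.058]
orientation: [-0.432, -3.107, 0.053]
contact_force: [-1.3, 0.1, -1.6]
grip_width: 0.0125
gripper_force: 50.2
```

Run:
```python
from h import *
o=get_obs();print({k:np.round(o[k],4) for k in('tcp_pos','orientation','contact_force','moment')})
f=snap('scene','s1.png');im=f['frame'][200:340,130:330];cv2.imwrite('pics/s1.png',cv2.resize(im,None,fx=4,fy=4,interpolation=cv2.INTER_CUBIC)[:,:,::-1])
```

```text
{'tcp_pos': array([ 0.5948, -0.2863,  0.058 ]), 'orientation': array([-0.4316, -3.1066,  0.0529]), 'contact_force': array([-1.3027,  0.1302, -1.5958]), 'moment': array([-0.0562,  0.0009, -0.0233])}
```

View pics/s1.png

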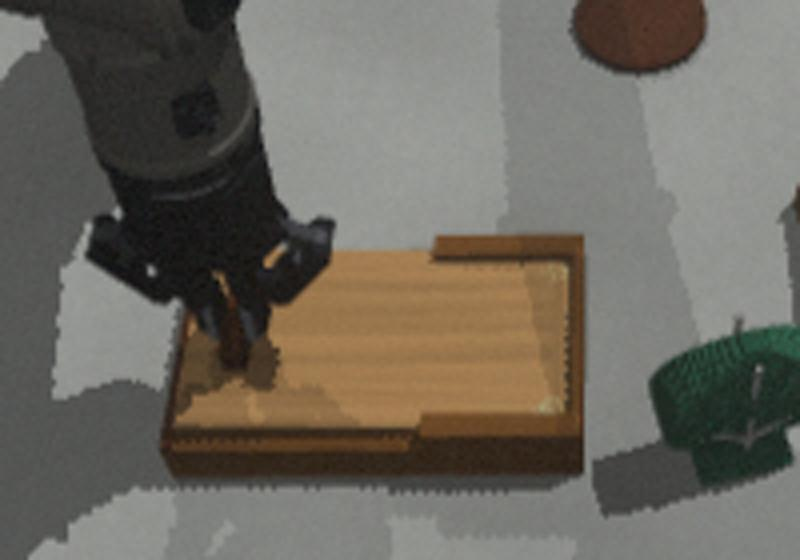

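The scene crop shows the fingers holding the pull bar at (235,340), with the lid's front raised and a dark gap along its near side at (300,435). The rear is still under the roofs at (500,340). Now slide it out.

drive_tool:
  rows:
    - {"offset": [0, -0.05, 0.001], "rotation": [0, 0, 0], "claw": 0}
    - {"offset": [0, -0.12, 0.002], "rotation": [0, 0, 0], "claw": 0}
    - {"offset": [0, -0.2, 0.004], "rotation": [0, 0, 0], "claw": 0}
    - {"offset": [0, -0.27, 0.006], "rotation": [0, 0, 0], "claw": 0}
    - {"offset": [0, -0.333, 0.007], "rotation": [0, 0, 0], "claw": 0}
    - {"offset": [0, -0.333, 0.007], "rotation": [0, 0, 0], "claw": 0}
    - {"offset": [0, -0.333, 0.007], "rotation": [0, 0, 0], "claw": 0}

```text
clock: 4.73
tcp_pos: [0.5802, -0.3361, 0.0587]
orientation: [-0.436, -3.106, 0.053]
contact_force: [-0.2, 0.3, -1.1]
grip_width: 0.0126
gripper_force: 50.2
```

drive_tool:
  rows:
    - {"offset": [0, -0.06, 0.001], "rotation": [0, 0, 0], "claw": 0}
    - {"offset": [0, -0.14, 0.002], "rotation": [0, 0, 0], "claw": 0}
    - {"offset": [0, -0.22, 0.004], "rotation": [0, 0, 0], "claw": 0}
    - {"offset": [0, -0.3, 0.006], "rotation": [0, 0, 0], "claw": 0}
    - {"offset": [0, -0.36, 0.007], "rotation": [0, 0, 0], "claw": 0}
    - {"offset": [0, -0.36, 0.007], "rotation": [0, 0, 0], "claw": 0}
    - {"offset": [0, -0.36, 0.007], "rotation": [0, 0, 0], "claw": 0}

```text
clock: 5.32
tcp_pos: [0.5656, -0.3878, 0.0595]
orientation: [-0.435, -3.106, 0.053]
contact_force: [0.7, -0.2, -1.3]
grip_width: 0.0127
gripper_force: 50.2
```

Run:
```python
from h import *
o=get_obs();print({k:np.round(o[k],4) for k in('tcp_pos','orientation','contact_force','moment')})
f=snap('scene','s1.png');im=f['frame'][200:340,100:300];cv2.imwrite('pics/s2.png',cv2.resize(im,None,fx=4,fy=4,interpolation=cv2.INTER_CUBIC)[:,:,::-1])
th=BA+0.0
# lid place pose: parallel to box; bar at
for d in(.15,.16): print(d,bw(-.08,d,0),[np.round(bw(x,d+y,0)[:2],3).tolist() for x in(-.11,.11) for y in(-.058,.058)])
```

```text
{'tcp_pos': array([ 0.5656, -0.3878,  0.0595]), 'orientation': array([-0.4355, -3.1059,  0.053 ]), 'contact_force': array([ 0.6684, -0.2219, -1.3204]), 'moment': array([-0.0028,  0.0017,  0.0004])}
0.15 [ 0.44958488 -0.2451354   0.        ] [[0.497, -0.29], [0.386, -0.258], [0.557, -0.078], [0.446, -0.047]]
0.16 [ 0.4399627 -0.2424126  0.       ] [[0.488, -0.287], [0.376, -0.255], [0.548, -0.075], [0.436, -0.044]]
```

View pics/s2.png

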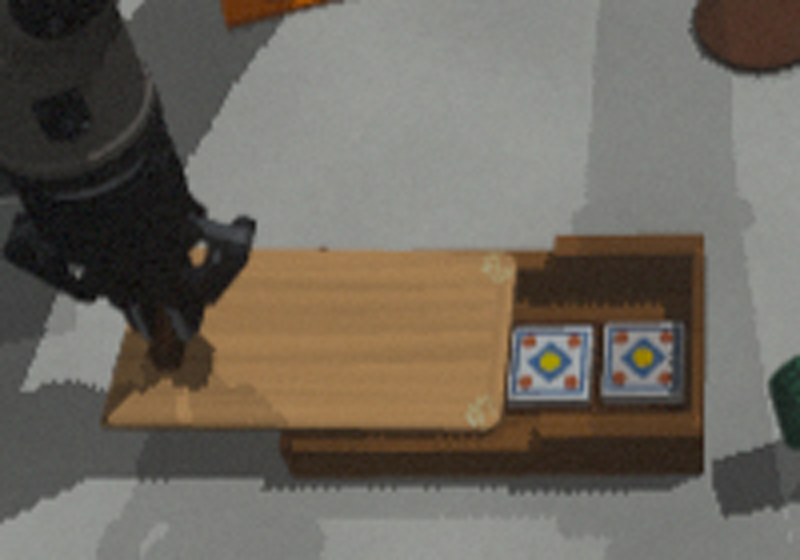

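The crop shows the lid clear of the roofs, with its rear edge at (510,340). Two tiles are in view at (550,362) and (643,358), in the wells at +27 and +81. Next I lift the lid and carry it to the clear console.

drive_tool:
  rows:
    - {"offset": [0, 0, -0.15], "rotation": [-0.004, 0, 0], "claw": 0}
    - {"offset": [0, 0, -0.35], "rotation": [-0.01, 0, 0], "claw": 0}
    - {"offset": [0, 0, -0.55], "rotation": [-0.017, 0, 0], "claw": 0}
    - {"offset": [0, 0, -0.6], "rotation": [-0.017, 0, 0], "claw": 0}
    - {"offset": [0, 0, -0.6], "rotation": [-0.017, 0, 0], "claw": 0}
    - {"offset": [0, 0, -0.6], "rotation": [-0.017, 0, 0], "claw": 0}

```text
clock: 5.87
tcp_pos: [0.5673, -0.3827, 0.149]
orientation: [0.431, 3.112, 0.001]
contact_force: [-0.5, 1.0, -2.7]
grip_width: 0.0126
gripper_force: 54.5
```

Run:
```python
from h import *
o=get_obs();print(o['grip_width'],o['gripper_force'])
plan(bw(-.08,.15,.10),down(BA)); plan(bw(-.08,.15,.019),down(BA))
```

```text
0.012593289597735804 54.50027883052826
at [ 0.5673 -0.3827  0.149 ] off [1.005, 0.669, 0.327] rot [0.0, -0.0, 0.0] alt [0.0, 0.0, -1.571]
at [ 0.5673 -0.3827  0.149 ] off [1.005, 0.668, 0.867] rot [0.0, -0.0, 0.0] alt [0.0, 0.0, -1.571]
```

drive_tool:
  rows:
    - {"offset": [0.1, 0.07, 0], "rotation": [0, 0, 0], "claw": 0}
    - {"offset": [0.25, 0.17, 0], "rotation": [0, 0, 0], "claw": 0}
    - {"offset": [0.42, 0.28, 0], "rotation": [0, 0, 0], "claw": 0}
    - {"offset": [0.6, 0.4, 0], "rotation": [0, 0, 0], "claw": 0}
    - {"offset": [0.78, 0.52, 0], "rotation": [0, 0, 0], "claw": 0}
    - {"offset": [0.92, 0.61, 0.1], "rotation": [0, 0, 0], "claw": 0}
    - {"offset": [1, 0.67, 0.2], "rotation": [0, 0, 0], "claw": 0}
    - {"offset": [1, 0.67, 0.33], "rotation": [0, 0, 0], "claw": 0}
    - {"offset": [1, 0.67, 0.48], "rotation": [0, 0, 0], "claw": 0}
    - {"offset": [1, 0.67, 0.62], "rotation": [0, 0, 0], "claw": 0}
    - {"offset": [1, 0.67, 0.74], "rotation": [0, 0, 0], "claw": 0}
    - {"offset": [1, 0.67, 0.82], "rotation": [0, 0, 0], "claw": 0}
    - {"offset": [1, 0.67, 0.86], "rotation": [0, 0, 0], "claw": 0}
    - {"offset": [1, 0.67, 0.875], "rotation": [0, 0, 0], "claw": 0}
    - {"offset": [1, 0.67, 0.885], "rotation": [0, 0, 0], "claw": 0}
    - {"offset": [1, 0.67, 0.885], "rotation": [0, 0, 0], "claw": 0}
    - {"offset": [1, 0.67, 0.885], "rotation": [0, 0, 0], "claw": 0}

```text
clock: 7.28
tcp_pos: [0.4508, -0.2464, 0.0173]
orientation: [0.433, 3.11, -0.001]
contact_force: [0.9, 0.4, -0.8]
grip_width: 0.0122
gripper_force: 54.5
```

drive_tool:
  rows:
    - {"offset": [0, 0, 0.007], "rotation": [0, 0, 0], "claw": 0}
    - {"offset": [0, 0, 0.007], "rotation": [0, 0, 0], "claw": 0.3}
    - {"offset": [0, 0, 0], "rotation": [0, 0, 0], "claw": 0.6}
    - {"offset": [0, 0, 0], "rotation": [0, 0, 0], "claw": 0.6}
    - {"offset": [0, 0, 0], "rotation": [0, 0, 0], "claw": 0.6}
    - {"offset": [0, 0, -0.05], "rotation": [0, 0, 0], "claw": 0.6}
    - {"offset": [0, 0, -0.25], "rotation": [0, 0, 0], "claw": 0.6}
    - {"offset": [0, 0, -0.5], "rotation": [0, 0, 0], "claw": 0.6}
    - {"offset": [0, 0, -0.75], "rotation": [0, 0, 0], "claw": 0.6}
    - {"offset": [0, 0, -0.95], "rotation": [0, 0, 0], "claw": 0.6}
    - {"offset": [0, 0, -0.95], "rotation": [0, 0, 0], "claw": 0.6}

```text
clock: 8.2
tcp_pos: [0.4534, -0.2481, 0.1654]
orientation: [0.433, 3.101, -0.003]
contact_force: [0.7, -1.2, -0.3]
grip_width: 0.0512
gripper_force: 0.0
```

```bash
cat >> h.py <<'E'
def tiles(save=None,lift=None):
    """white/blue tile blobs in the scene view, mean of cloud points"""
    out=[]
    for n in('scene','top'):
        f=snap(n,save and f'{save}_{n}.png');C=cloud(f);hsv=cv2.cvtColor(f['frame'],cv2.COLOR_RGB2HSV)
        x,y,z=C[...,0],C[...,1],C[...,2]
        wood=(hsv[...,0]<22)&(hsv[...,1]>75)&(hsv[...,0]>4)
        b=(C[...,:2]-BX)@np.array([[np.cos(BA),-np.sin(BA)],[np.sin(BA),np.cos(BA)]])
        inbox=(abs(b[...,0])<.105)&(abs(b[...,1])<.048)&(z<.03)
        onst=(x>.55)&(x<.70)&(y>.05)&(y<.40)&(z>.02)
        tab=(x>.42)&(x<.8)&(abs(y)<.45)&(z>.006)&(z<.03)&~inbox&~onst
        white=(hsv[...,1]<70)&(hsv[...,2]>120)|(hsv[...,0]>95)&(hsv[...,0]<130)&(hsv[...,1]>70)
        for nm,reg in(('box',inbox),('stand',onst),('table',tab)):
            m=cv2.morphologyEx((reg&white).astype('uint8'),cv2.MORPH_CLOSE,np.ones((3,3)))
            k,lab,st,ce=cv2.connectedComponentsWithStats(m)
            for i in range(1,k):
                if st[i,4]<40: continue
                mm=lab==i;P=C[mm];r=cv2.minAreaRect(P[:,:2].astype('float32'))
                print(n,nm,'n',st[i,4],'px',np.round(ce[i]),'mean',np.round(P.mean(0),4),'rect',np.round(r[0],4),np.round(r[1],4),round(r[2],1),'boxf',np.round(b[mm].mean(0),4))
    return f
E
python3 - <<'E'
from h import *
tiles('a')
E
```

```text
scene box n 258 px [259. 290.] mean [ 0.6386 -0.1337  0.0175] rect [ 0.6381 -0.1313] [0.0432 0.0476] 76.6 boxf [ 0.0787 -0.0015]
scene box n 302 px [237. 290.] mean [ 0.6285 -0.1834  0.0228] rect [ 0.8472 -0.2052] [0.0512 0.4973] 84.5 boxf [ 0.0281 -0.0053]
top box n 332 px [323. 163.] mean [ 0.6304 -0.1584  0.0171] rect [ 0.6306 -0.1578] [0.1003 0.0501] 76.5 boxf [ 0.0527 -0.0003]
```

View pics/a_scene.png

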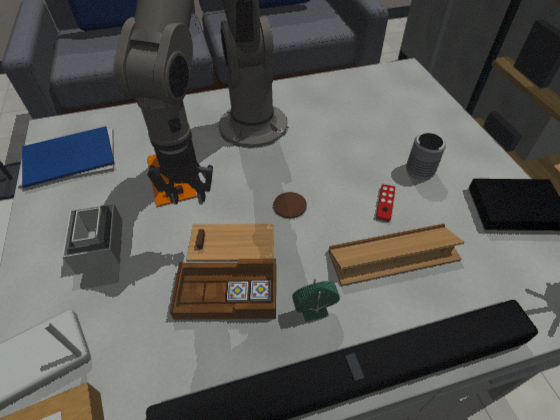

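The scene view shows the lid flat on the console at (230,243) and two tiles in the box at (237,290) and (260,290). The two left wells are empty, so there are two tiles. The tiles sit at the wells +27 and +81.

Run:
```python
from h import *
plan(bw(.080,0,.13),down(BA-np.pi/2))
print(get_obs()['joints'])
```

```text
at [ 0.451  -0.2463  0.1608] off [-0.987, 1.072, 0.209] rot [0.001, 0.001, 0.785] alt [-0.001, 0.001, -0.786]
[ 0.02658612  0.31292554  0.42549169  2.03189738 -0.17473871  0.82742158
  1.84627004]
```

drive_tool:
  rows:
    - {"offset": [-0.07, 0.07, 0], "rotation": [0, 0, 0.06], "claw": 0.75}
    - {"offset": [-0.14, 0.14, 0], "rotation": [0, 0, 0.12], "claw": 0.75}
    - {"offset": [-0.21, 0.21, 0], "rotation": [0, 0, 0.18], "claw": 0.75}
    - {"offset": [-0.28, 0.29, 0], "rotation": [0, 0, 0.24], "claw": 0.75}
    - {"offset": [-0.35, 0.37, 0], "rotation": [0, 0, 0.3], "claw": 0.75}
    - {"offset": [-0.43, 0.45, 0], "rotation": [0, 0, 0.36], "claw": 0.75}
    - {"offset": [-0.51, 0.53, 0], "rotation": [0, 0, 0.42], "claw": 0.75}
    - {"offset": [-0.59, 0.61, 0], "rotation": [0, 0, 0.48], "claw": 0.75}
    - {"offset": [-0.67, 0.69, 0], "rotation": [0, 0, 0.54], "claw": 0.75}
    - {"offset": [-0.75, 0.77, 0], "rotation": [0, 0, 0.6], "claw": 0.75}
    - {"offset": [-0.82, 0.85, 0.05], "rotation": [0, 0, 0.66], "claw": 0.75}
    - {"offset": [-0.9, 0.93, 0.1], "rotation": [0, 0, 0.72], "claw": 0.75}
    - {"offset": [-0.98, 1, 0.2], "rotation": [0, 0, 0.785], "claw": 0.75}
    - {"offset": [-0.98, 1, 0.2], "rotation": [0, 0, 0.785], "claw": 0.75}
    - {"offset": [-0.98, 1, 0.2], "rotation": [0, 0, 0.785], "claw": 0.75}
    - {"offset": [-0.98, 1, 0.2], "rotation": [0, 0, 0.785], "claw": 0.75}

```text
clock: 9.63
tcp_pos: [0.6312, -0.143, 0.1286]
orientation: [-2.504, -1.896, 0.004]
contact_force: [-0.0, -0.4, -0.5]
grip_width: 0.064
gripper_force: 0.0
```

Run:
```python
from h import *
plan(bw(.080,0,.05),down(BA-np.pi/2));plan(bw(.080,0,.013),down(BA-np.pi/2))
print(get_obs()['joints'],get_obs()['grip_width'])
```

```text
at [ 0.6312 -0.143   0.1286] off [0.082, 0.022, 0.524] rot [-0.001, 0.001, 0.001] alt [-0.001, -0.002, -1.57]
at [ 0.6312 -0.143   0.1286] off [0.083, 0.022, 0.771] rot [-0.001, 0.001, 0.001] alt [-0.001, -0.002, -1.57]
[-0.36822885  0.6442974   0.71893558  1.7486917  -0.50789395  0.94575858
  0.28363901] 0.06401436740983744
```

drive_tool:
  rows:
    - {"offset": [0.06, 0.02, 0.05], "rotation": [0, 0, 0], "claw": 0.75}
    - {"offset": [0.082, 0.022, 0.2], "rotation": [0, 0, 0], "claw": 0.75}
    - {"offset": [0.082, 0.022, 0.4], "rotation": [0, 0, 0], "claw": 0.75}
    - {"offset": [0.082, 0.022, 0.55], "rotation": [0, 0, 0], "claw": 0.75}
    - {"offset": [0.082, 0.022, 0.65], "rotation": [0, 0, 0], "claw": 0.75}
    - {"offset": [0.082, 0.022, 0.72], "rotation": [0, 0, 0], "claw": 0.75}
    - {"offset": [0.082, 0.022, 0.76], "rotation": [0, 0, 0], "claw": 0.75}
    - {"offset": [0.082, 0.022, 0.77], "rotation": [0, 0, 0], "claw": 0.75}
    - {"offset": [0.082, 0.022, 0.77], "rotation": [0, 0, 0], "claw": 0.75}
    - {"offset": [0.082, 0.022, 0.77], "rotation": [0, 0, 0], "claw": 0.75}

```text
clock: 10.47
tcp_pos: [0.6399, -0.1314, 0.0148]
orientation: [2.505, 1.894, 0.002]
contact_force: [-0.5, 0.3, 0.8]
grip_width: 0.0641
gripper_force: 0.0
```

Run:
```python
from h import *
plan(bw(.080,0,.013),down(BA-np.pi/2))
f=snap('scene');im=f['frame'][220:340,160:340];cv2.imwrite('pics/s3.png',cv2.resize(im,None,fx=4.4,fy=4.4,interpolation=cv2.INTER_CUBIC)[:,:,::-1])
```

```text
at [ 0.6399 -0.1314  0.0148] off [-0.008, -0.014, 0.012] rot [0.001, -0.0, -0.0] alt [-0.0, -0.001, 1.571]
```

View pics/s3.png

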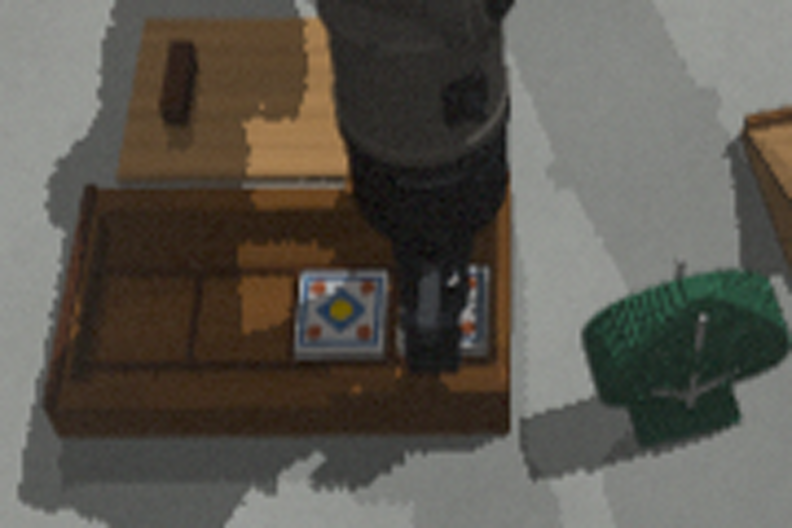

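The crop shows the finger straddling the tile at (445,310), clear of the walls, with the second tile untouched at (341,312). I'll close on it and lift a little.

drive_tool:
  rows:
    - {"offset": [-0.01, -0.01, 0.012], "rotation": [0, 0, 0], "claw": 0.75}
    - {"offset": [-0.01, -0.01, 0.012], "rotation": [0, 0, 0], "claw": 0.3}
    - {"offset": [-0.01, -0.01, 0.012], "rotation": [0, 0, 0], "claw": 0.3}
    - {"offset": [-0.01, -0.01, 0.012], "rotation": [0, 0, 0], "claw": 0.3}
    - {"offset": [-0.01, -0.01, 0.012], "rotation": [0, 0, 0], "claw": 0.3}
    - {"offset": [-0.01, -0.01, 0.012], "rotation": [0, 0, 0], "claw": 0.3}
  force: 50

```text
clock: 11.02
tcp_pos: [0.6374, -0.1324, 0.0128]
orientation: [2.506, 1.894, 0.001]
contact_force: [-2.7, 0.0, 4.5]
grip_width: 0.0457
gripper_force: 50.3
```

drive_tool:
  rows:
    - {"offset": [0, 0, -0.05], "rotation": [0, 0, 0], "claw": 0.3}
    - {"offset": [0, 0, -0.15], "rotation": [0, 0, 0], "claw": 0.3}
    - {"offset": [0, 0, -0.3], "rotation": [0, 0, 0], "claw": 0.3}
    - {"offset": [0, 0, -0.5], "rotation": [0, 0, 0], "claw": 0.3}
    - {"offset": [0, 0, -0.7], "rotation": [0, 0, 0], "claw": 0.3}
    - {"offset": [0, 0, -0.9], "rotation": [0, 0, 0], "claw": 0.3}
    - {"offset": [0, 0, -1], "rotation": [0, 0, 0], "claw": 0.3}
    - {"offset": [0, 0, -1], "rotation": [0, 0, 0], "claw": 0.3}
    - {"offset": [0, 0, -1], "rotation": [0, 0, 0], "claw": 0.3}

```text
clock: 11.77
tcp_pos: [0.6378, -0.1322, 0.1637]
orientation: [2.505, 1.894, 0.004]
contact_force: [0.1, -0.5, -1.2]
grip_width: 0.0452
gripper_force: 51.2
```

```bash
cat >> h.py <<'E'
th=np.radians(-2.4)
EX=np.array([np.cos(th),np.sin(th),0]);EY=np.array([-np.sin(th),np.cos(th),0]);EZ=np.array([0,0,1.])
c25,s25=np.cos(np.radians(25)),np.sin(np.radians(25))
SX=c25*EX+s25*EZ;SZ=-s25*EX+c25*EZ;SO=np.array([.6272,.2244,0])-.039*EX+np.array([0,0,.021])
def sw(x,y,z): return SO+SX*x+EY*y+SZ*z
def st_R(s=1): # tool z into the slope, tool y along s*EY
    z=-SZ;y=s*EY;return np.stack([np.cross(y,z),y,z],1)
E
python3 - <<'E'
from h import *
o=get_obs();print(o['grip_width'],o['gripper_force'],o['contact_force'])
f=snap('scene');C=cloud(f);p=o['tcp_pos'];hsv=cv2.cvtColor(f['frame'],cv2.COLOR_RGB2HSV)
m=(np.linalg.norm(C[...,:2]-p[:2],axis=-1)<.06)&(C[...,2]>.08)&(C[...,2]<.19)&((hsv[...,2]>130)|(hsv[...,0]>95)&(hsv[...,1]>80))
print(m.sum(),C[m].mean(0),np.percentile(C[m][:,2],[5,95]),'tcp',p, [np.round(v,4) for v in((C[m]-p)@Ro.from_rotvec(o['orientation']).as_matrix()).mean(0)])
print(sw(.024,-.039,.006),sw(.024,.039,.006))
plan(sw(.03,-.039,.09),st_R(1))
E
```

```text
0.045237305055673735 51.22500836849213 [ 0.14247933 -0.45321175 -1.21776985]
69 [ 0.64283051 -0.11426264  0.16825211] [0.16644017 0.16979536] tcp [ 0.63784445 -0.13220172  0.1636715 ] [np.float64(0.0186), np.float64(-0.0001), np.float64(-0.0046)]
[0.60579988 0.18626269 0.03658069] [0.60906618 0.26419427 0.03658069]
at [ 0.637  -0.1318  0.1622] off [1.937, -0.973, 0.314] rot [-0.196, -0.155, -0.886] alt [-0.146, 0.184, 0.657]
```

drive_tool:
  rows:
    - {"offset": [0.05, -0.1, -0.02], "rotation": [-0.013, -0.01, -0.059], "claw": 0.3}
    - {"offset": [0.12, -0.18, -0.04], "rotation": [-0.026, -0.02, -0.118], "claw": 0.3}
    - {"offset": [0.19, -0.25, -0.06], "rotation": [-0.039, -0.031, -0.177], "claw": 0.3}
    - {"offset": [0.26, -0.32, -0.08], "rotation": [-0.052, -0.041, -0.236], "claw": 0.3}
    - {"offset": [0.33, -0.39, -0.1], "rotation": [-0.065, -0.052, -0.295], "claw": 0.3}
    - {"offset": [0.4, -0.45, -0.1], "rotation": [-0.078, -0.062, -0.354], "claw": 0.3}
    - {"offset": [0.47, -0.51, -0.1], "rotation": [-0.091, -0.072, -0.413], "claw": 0.3}
    - {"offset": [0.54, -0.57, -0.1], "rotation": [-0.104, -0.083, -0.472], "claw": 0.3}
    - {"offset": [0.61, -0.63, -0.1], "rotation": [-0.118, -0.093, -0.531], "claw": 0.3}
    - {"offset": [0.68, -0.69, -0.1], "rotation": [-0.131, -0.103, -0.59], "claw": 0.3}
    - {"offset": [0.75, -0.75, -0.1], "rotation": [-0.144, -0.114, -0.649], "claw": 0.3}
    - {"offset": [0.82, -0.8, -0.1], "rotation": [-0.157, -0.124, -0.708], "claw": 0.3}
    - {"offset": [0.88, -0.84, -0.1], "rotation": [-0.17, -0.134, -0.767], "claw": 0.3}
    - {"offset": [0.94, -0.88, -0.1], "rotation": [-0.183, -0.145, -0.826], "claw": 0.3}
    - {"offset": [1, -0.92, -0.1], "rotation": [-0.196, -0.155, -0.886], "claw": 0.3}
    - {"offset": [1, -0.92, -0.1], "rotation": [-0.196, -0.155, -0.886], "claw": 0.3}
    - {"offset": [1, -0.92, -0.1], "rotation": [-0.196, -0.155, -0.886], "claw": 0.3}
    - {"offset": [1, -0.92, -0.1], "rotation": [-0.196, -0.155, -0.886], "claw": 0.3}

```text
clock: 13.32
tcp_pos: [0.5454, 0.0492, 0.1765]
orientation: [0.063, 2.707, -0.014]
contact_force: [0.2, 0.6, -0.6]
grip_width: 0.0453
gripper_force: 51.3
```

Run:
```python
from h import *
o=get_obs();print(o['joints'],o['grip_width'])
plan(sw(.03,-.039,.08),st_R(1))
```

```text
[-0.73589283  0.16716229  0.49972679  2.2636298   0.15043413  0.31847436
  1.1321094 ] 0.04527080042719394
at [0.5454 0.0492 0.1765] off [0.027, 0.931, 0.505] rot [-0.001, -0.001, -0.002] alt [-0.002, 0.001, 1.569]
```

drive_tool:
  rows:
    - {"offset": [0.005, 0.15, 0], "rotation": [0, 0, 0], "claw": 0.3}
    - {"offset": [0.01, 0.35, 0], "rotation": [0, 0, 0], "claw": 0.3}
    - {"offset": [0.015, 0.55, 0.1], "rotation": [0, 0, 0], "claw": 0.3}
    - {"offset": [0.02, 0.75, 0.2], "rotation": [0, 0, 0], "claw": 0.3}
    - {"offset": [0.025, 0.88, 0.35], "rotation": [0, 0, 0], "claw": 0.3}
    - {"offset": [0.027, 0.93, 0.5], "rotation": [0, 0, 0], "claw": 0.3}
    - {"offset": [0.027, 0.93, 0.5], "rotation": [0, 0, 0], "claw": 0.3}
    - {"offset": [0.027, 0.93, 0.5], "rotation": [0, 0, 0], "claw": 0.3}

```text
clock: 13.98
tcp_pos: [0.5792, 0.1871, 0.1059]
orientation: [0.06, 2.707, -0.017]
contact_force: [0.5, -0.6, -0.2]
grip_width: 0.0455
gripper_force: 51.6
```

Run:
```python
from h import *
o=get_obs();print(o['joints'],o['grip_width'],o['contact_force'])
plan(sw(.03,-.039,.007),st_R(1))
f=snap('scene');C=cloud(f);p=o['tcp_pos'];hsv=cv2.cvtColor(f['frame'],cv2.COLOR_RGB2HSV)
im=f['frame'][170:300,310:490];cv2.imwrite('pics/s4.png',cv2.resize(im,None,fx=4,fy=4,interpolation=cv2.INTER_CUBIC)[:,:,::-1])
```

```text
[-0.9328473   0.42662107  0.4787661   2.16147281  0.1750309   0.2316032
  0.8361633 ] 0.04553447373079804 [ 0.53614138 -0.5783749  -0.19134386]
at [0.5792 0.1871 0.1059] off [-0.006, 0.004, 0.487] rot [-0.002, -0.001, -0.001] alt [-0.002, 0.003, 1.57]
```

View pics/s4.png

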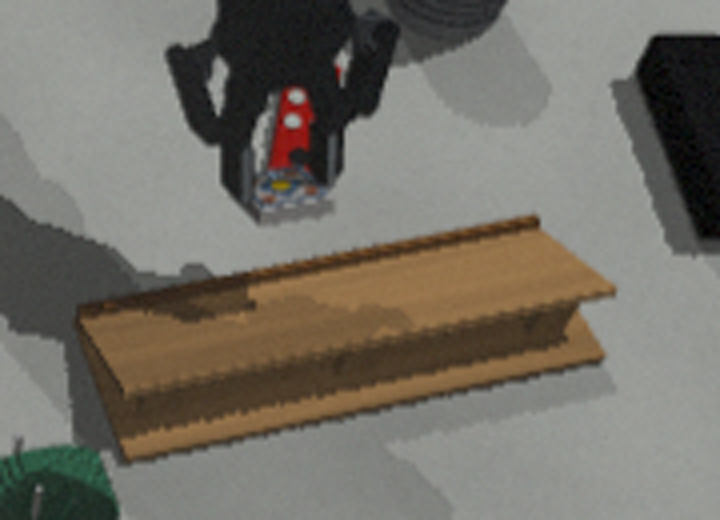

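The crop shows the tile held level with the slope at (290,195), its lower side facing the ledge. I'll lower it to the face.

drive_tool:
  rows:
    - {"offset": [-0.006, 0.004, 0.1], "rotation": [0, 0, 0], "claw": 0.3}
    - {"offset": [-0.006, 0.004, 0.22], "rotation": [0, 0, 0], "claw": 0.3}
    - {"offset": [-0.006, 0.004, 0.33], "rotation": [0, 0, 0], "claw": 0.3}
    - {"offset": [-0.006, 0.004, 0.41], "rotation": [0, 0, 0], "claw": 0.3}
    - {"offset": [-0.006, 0.004, 0.45], "rotation": [0, 0, 0], "claw": 0.3}
    - {"offset": [-0.006, 0.004, 0.47], "rotation": [0, 0, 0], "claw": 0.3}
    - {"offset": [-0.006, 0.004, 0.48], "rotation": [0, 0, 0], "claw": 0.3}
    - {"offset": [-0.006, 0.004, 0.48], "rotation": [0, 0, 0], "claw": 0.3}
    - {"offset": [-0.006, 0.004, 0.48], "rotation": [0, 0, 0], "claw": 0.3}

```text
clock: 14.78
tcp_pos: [0.611, 0.1865, 0.0435]
orientation: [0.06, 2.704, -0.013]
contact_force: [-1.2, -0.4, -0.8]
grip_width: 0.0458
gripper_force: 51.6
```

```bash
cat >> h.py <<'E'
def sl():
    o=get_obs();R=Ro.from_rotvec(o['orientation']).as_matrix();p=o['tcp_pos']-SO
    print('slope tcp',np.round([p@SX,p@EY,p@SZ],4),'F tool',np.round(R.T@o['contact_force'],2),'M',np.round(R.T@o['moment'],3),'j',np.round(o['joints'],3),'w',round(float(o['grip_width']),4))
E
python3 -c "
from h import *
sl()"
```

```text
slope tcp [ 0.0316 -0.0386  0.0101] F tool [ 1.39 -0.47  0.24] M [0.019 0.501 0.021] j [-0.674  0.547  0.206  2.109  0.79   0.17   0.249] w 0.0458
```

drive_tool:
  rows:
    - {"offset": [0, 0, 0.01], "rotation": [0, 0, 0], "claw": 0.3}
    - {"offset": [0, 0, 0.02], "rotation": [0, 0, 0], "claw": 0.3}
    - {"offset": [0, 0, 0.025], "rotation": [0, 0, 0], "claw": 0.3}
    - {"offset": [0, 0, 0.025], "rotation": [0, 0, 0], "claw": 0.3}

```text
clock: 15.12
tcp_pos: [0.6119, 0.1873, 0.041]
orientation: [0.058, 2.703, -0.013]
contact_force: [-15.8, -1.7, 24.4]
grip_width: 0.0453
gripper_force: 55.6
```

```bash
python3 -c "
from h import *
sl()"
```

```text
slope tcp [ 0.0313 -0.0377  0.0075] F tool [  3.9   -2.33 -28.78] M [0.699 1.105 0.018] j [-0.663  0.552  0.192  2.107  0.833  0.172  0.208] w 0.0453
```

drive_tool:
  rows:
    - {"offset": [0, 0, -0.01], "rotation": [0, 0, 0], "claw": 0.3}
    - {"offset": [0.015, 0, -0.01], "rotation": [0, 0, 0], "claw": 0.3}
    - {"offset": [0.03, 0, -0.01], "rotation": [0, 0, 0], "claw": 0.3}
    - {"offset": [0.045, 0, -0.01], "rotation": [0, 0, 0], "claw": 0.3}
    - {"offset": [0.045, 0, -0.01], "rotation": [0, 0, 0], "claw": 0.3}
    - {"offset": [0.045, 0, -0.01], "rotation": [0, 0, 0], "claw": 0.3}

```text
clock: 15.62
tcp_pos: [0.606, 0.1881, 0.0386]
orientation: [0.058, 2.703, -0.012]
contact_force: [-1.8, -0.6, 6.3]
grip_width: 0.0452
gripper_force: 52.5
```

```bash
python3 -c "
from h import *
sl()"
```

```text
slope tcp [ 0.025  -0.0371  0.0078] F tool [-1.08 -0.68 -6.47] M [ 0.151  0.295 -0.03 ] j [-0.658  0.55   0.177  2.119  0.915  0.173  0.123] w 0.0452
```

drive_tool:
  rows:
    - {"offset": [0.01, 0, 0], "rotation": [0, 0, 0], "claw": 0.3}
    - {"offset": [0.02, 0, 0], "rotation": [0, 0, 0], "claw": 0.3}
    - {"offset": [0.02, 0, 0], "rotation": [0, 0, 0], "claw": 0.3}
    - {"offset": [0.02, 0, 0], "rotation": [0, 0, 0], "claw": 0.3}

```text
clock: 15.95
tcp_pos: [0.6045, 0.1882, 0.0379]
orientation: [0.058, 2.702, -0.011]
contact_force: [2.3, -1.0, 6.3]
grip_width: 0.0455
gripper_force: 52.4
```

```bash
python3 -c "
from h import *
sl()"
```

```text
slope tcp [ 0.0233 -0.0371  0.0077] F tool [-4.79 -0.84 -4.75] M [ 0.171 -0.554 -0.003] j [-0.657  0.549  0.173  2.123  0.95   0.173  0.085] w 0.0455
```

Ledge contact felt: −4.8 N along the slope, TCP at 23.3 mm. Release and retreat.

drive_tool:
  rows:
    - {"offset": [0, 0, 0], "rotation": [0, 0, 0], "claw": 0.6}
    - {"offset": [0, 0, 0], "rotation": [0, 0, 0], "claw": 0.7}
    - {"offset": [0, 0, 0], "rotation": [0, 0, 0], "claw": 0.7}
    - {"offset": [0, 0, 0], "rotation": [0, 0, 0], "claw": 0.7}
    - {"offset": [0, 0, -0.05], "rotation": [0, 0, 0], "claw": 0.7}
    - {"offset": [0, 0, -0.2], "rotation": [0, 0, 0], "claw": 0.7}
    - {"offset": [0, 0, -0.4], "rotation": [0, 0, 0], "claw": 0.7}
    - {"offset": [0, 0, -0.65], "rotation": [0, 0, 0], "claw": 0.7}
    - {"offset": [0, 0, -0.9], "rotation": [0, 0, 0], "claw": 0.7}
    - {"offset": [0, 0, -0.9], "rotation": [0, 0, 0], "claw": 0.7}
    - {"offset": [0, 0, -0.9], "rotation": [0, 0, 0], "claw": 0.7}

```text
clock: 16.87
tcp_pos: [0.546, 0.1906, 0.1612]
orientation: [0.058, 2.702, -0.009]
contact_force: [-0.2, -0.5, 0.4]
grip_width: 0.0603
gripper_force: 0.0
```

```bash
cat >> h.py <<'E'
def stand_tiles(fn=None):
    f=snap('scene');C=cloud(f);hsv=cv2.cvtColor(f['frame'],cv2.COLOR_RGB2HSV);q=C-SO
    X,Y,Z=q@SX,q@EY,q@SZ
    m=((np.abs(Y)<.16)&(X>-.01)&(X<.09)&(Z>.007)&(Z<.018)&~((hsv[...,0]<25)&(hsv[...,1]>100)&(hsv[...,2]<170))).astype('uint8')
    k,lab,st,ce=cv2.connectedComponentsWithStats(m)
    for i in range(1,k):
        if st[i,4]<80: continue
        mm=lab==i;r=cv2.minAreaRect(np.c_[X[mm],Y[mm]].astype('float32'));A=np.c_[X[mm],Y[mm],np.ones(mm.sum())];w=np.linalg.lstsq(A,Z[mm],rcond=None)[0]
        print('stand tile n',st[i,4],'px',np.round(ce[i]),'xy',np.round(r[0],4),np.round(r[1],4),round(r[2],1),'zmed',np.round(np.median(Z[mm]),4),'tilt',np.round(w[:2],3))
    if fn: cv2.imwrite('pics/'+fn,cv2.resize(f['frame'][200:300,310:490],None,fx=4,fy=4,interpolation=cv2.INTER_CUBIC)[:,:,::-1])
E
python3 - <<'E'
from h import *
stand_tiles('s5.png'); tiles()
sl()
E
```

```text
stand tile n 218 px [379. 242.] xy [ 0.0218 -0.0353] [0.0547 0.0584] 89.9 zmed 0.0116 tilt [-0.016 -0.002]
scene box n 316 px [237. 291.] mean [ 0.6261 -0.185   0.0174] rect [ 0.6251 -0.1838] [0.0465 0.0484] 74.7 boxf [ 0.0259 -0.0035]
scene stand n 141 px [381. 241.] mean [0.6079 0.1877 0.0477] rect [0.8435 0.016 ] [0.0574 0.6683] 54.0 boxf [0.3796 0.1155]
top box n 165 px [330. 164.] mean [ 0.6247 -0.1827  0.0177] rect [ 0.6243 -0.1826] [0.0476 0.0486] 74.4 boxf [ 0.0277 -0.0015]
top stand n 164 px [225. 171.] mean [0.6018 0.1896 0.0417] rect [0.6016 0.191 ] [0.0503 0.0411] 88.9 boxf [0.3798 0.1219]
slope tcp [ 0.0202 -0.0384  0.1412] F tool [0.62 0.32 0.51] M [0.015 0.421 0.005] j [-0.503  0.261 -0.094  2.164  0.679  0.45   0.36 ] w 0.0595
```

View pics/s5.png

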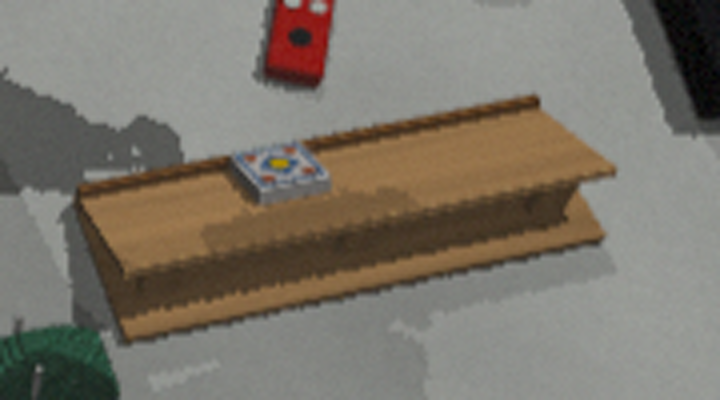

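The crop shows tile 1 flat against the ledge at (280,168). The depth data agrees: flat within 0.02 rad and on the ledge. Tile 2 is at box (+26,−2) mm.

Run:
```python
from h import *
plan(bw(.0270,-.0015,.15),down(BA-np.pi/2))
```

```text
at [0.5453 0.1894 0.1575] off [-0.554, -2.46, 0.315] rot [0.195, 0.155, 0.886] alt [-0.146, 0.183, -0.658]
```

drive_tool:
  rows:
    - {"offset": [0, -0.07, 0], "rotation": [0.013, 0.01, 0.059], "claw": 0.75}
    - {"offset": [0, -0.14, 0], "rotation": [0.026, 0.02, 0.118], "claw": 0.75}
    - {"offset": [0, -0.21, 0], "rotation": [0.039, 0.031, 0.177], "claw": 0.75}
    - {"offset": [0, -0.28, 0], "rotation": [0.052, 0.041, 0.236], "claw": 0.75}
    - {"offset": [0, -0.35, 0], "rotation": [0.065, 0.052, 0.295], "claw": 0.75}
    - {"offset": [0, -0.42, 0], "rotation": [0.078, 0.062, 0.354], "claw": 0.75}
    - {"offset": [0, -0.49, 0], "rotation": [0.091, 0.072, 0.413], "claw": 0.75}
    - {"offset": [0, -0.56, 0], "rotation": [0.104, 0.083, 0.472], "claw": 0.75}
    - {"offset": [0, -0.63, 0], "rotation": [0.117, 0.093, 0.531], "claw": 0.75}
    - {"offset": [0, -0.7, 0], "rotation": [0.13, 0.103, 0.59], "claw": 0.75}
    - {"offset": [0, -0.77, 0], "rotation": [0.143, 0.114, 0.649], "claw": 0.75}
    - {"offset": [0, -0.84, 0], "rotation": [0.156, 0.124, 0.708], "claw": 0.75}
    - {"offset": [0, -0.91, 0], "rotation": [0.169, 0.134, 0.767], "claw": 0.75}
    - {"offset": [0, -0.96, 0], "rotation": [0.182, 0.145, 0.826], "claw": 0.75}
    - {"offset": [0, -1, 0], "rotation": [0.195, 0.155, 0.886], "claw": 0.75}
    - {"offset": [0, -1, 0], "rotation": [0.195, 0.155, 0.886], "claw": 0.75}
    - {"offset": [0, -1, 0], "rotation": [0.195, 0.155, 0.886], "claw": 0.75}
    - {"offset": [0, -1, 0], "rotation": [0.195, 0.155, 0.886], "claw": 0.75}

```text
clock: 18.52
tcp_pos: [0.5387, 0.0408, 0.1574]
orientation: [2.502, 1.9, -0.0]
contact_force: [-0.5, 0.6, 0.3]
grip_width: 0.0639
gripper_force: 0.0
```

Run:
```python
from h import *
plan(bw(.0270,-.0015,.15),down(BA-np.pi/2));print(get_obs()['joints'])
```

```text
at [0.5387 0.0408 0.1574] off [-1.287, 0.952, 0.05] rot [-0.0, 0.0, 0.002] alt [-0.0, -0.0, -1.569]
[-0.29450068  0.34368842  0.12677457  1.95755769 -0.05685397  0.84383371
 -0.40871271]
```

drive_tool:
  rows:
    - {"offset": [-0.2, 0.15, 0], "rotation": [0, 0, 0], "claw": 0.75}
    - {"offset": [-0.4, 0.3, 0], "rotation": [0, 0, 0], "claw": 0.75}
    - {"offset": [-0.6, 0.45, 0], "rotation": [0, 0, 0], "claw": 0.75}
    - {"offset": [-0.8, 0.6, 0], "rotation": [0, 0, 0], "claw": 0.75}
    - {"offset": [-1, 0.75, 0], "rotation": [0, 0, 0], "claw": 0.75}
    - {"offset": [-1, 0.75, 0], "rotation": [0, 0, 0], "claw": 0.75}

```text
clock: 19.02
tcp_pos: [0.6079, -0.143, 0.1585]
orientation: [2.506, 1.885, -0.001]
contact_force: [0.0, -0.9, 0.8]
grip_width: 0.0639
gripper_force: 0.0
```

drive_tool:
  rows:
    - {"offset": [-0.14, 0.1, 0.1], "rotation": [0, 0, 0.002], "claw": 0.75}
    - {"offset": [-0.287, 0.202, 0.3], "rotation": [0, 0, 0.002], "claw": 0.75}
    - {"offset": [-0.287, 0.202, 0.5], "rotation": [0, 0, 0.002], "claw": 0.75}
    - {"offset": [-0.287, 0.202, 0.5], "rotation": [0, 0, 0.002], "claw": 0.75}
    - {"offset": [-0.287, 0.202, 0.5], "rotation": [0, 0, 0.002], "claw": 0.75}

```text
clock: 19.43
tcp_pos: [0.6229, -0.1825, 0.0815]
orientation: [-2.504, -1.892, 0.002]
contact_force: [0.8, -0.1, 0.6]
grip_width: 0.0641
gripper_force: 0.0
```

Run:
```python
from h import *
plan(bw(.0270,-.0015,.0125),down(BA-np.pi/2));print(get_obs()['joints'])
```

```text
at [ 0.6229 -0.1825  0.0815] off [-0.004, 0.014, 0.46] rot [-0.002, -0.001, -0.0] alt [-0.001, 0.003, 1.57]
[ 0.07088958  0.6040182   0.16567114  1.74302665 -0.13206411  0.80885519
  0.02269582]
```

drive_tool:
  rows:
    - {"offset": [0, 0.012, 0.12], "rotation": [0, 0, 0], "claw": 0.75}
    - {"offset": [0, 0.012, 0.26], "rotation": [0, 0, 0], "claw": 0.75}
    - {"offset": [0, 0.012, 0.38], "rotation": [0, 0, 0], "claw": 0.75}
    - {"offset": [0, 0.012, 0.44], "rotation": [0, 0, 0], "claw": 0.75}
    - {"offset": [0, 0.012, 0.465], "rotation": [0, 0, 0], "claw": 0.75}
    - {"offset": [0, 0.012, 0.465], "rotation": [0, 0, 0], "claw": 0.75}
    - {"offset": [0, 0.012, 0.465], "rotation": [0, 0, 0], "claw": 0.3}
    - {"offset": [0, 0.012, 0.465], "rotation": [0, 0, 0], "claw": 0.3}
    - {"offset": [0, 0.012, 0.465], "rotation": [0, 0, 0], "claw": 0.3}
    - {"offset": [0, 0.012, 0.465], "rotation": [0, 0, 0], "claw": 0.3}
    - {"offset": [0, 0.012, 0.465], "rotation": [0, 0, 0], "claw": 0.3}
    - {"offset": [0, 0.012, 0.465], "rotation": [0, 0, 0], "claw": 0.3}

```text
clock: 20.43
tcp_pos: [0.6277, -0.1852, 0.0179]
orientation: [2.508, 1.889, 0.007]
contact_force: [-5.7, 1.7, 20.0]
grip_width: 0.0259
gripper_force: 10.1
```

drive_tool:
  rows:
    - {"offset": [0, 0, -0.05], "rotation": [0, 0, 0], "claw": 0.3}
    - {"offset": [0, 0, -0.15], "rotation": [0, 0, 0], "claw": 0.3}
    - {"offset": [0, 0, -0.3], "rotation": [0, 0, 0], "claw": 0.3}
    - {"offset": [0, 0, -0.5], "rotation": [0, 0, 0], "claw": 0.3}
    - {"offset": [0, 0, -0.7], "rotation": [0, 0, 0], "claw": 0.3}
    - {"offset": [0, 0, -0.9], "rotation": [0, 0, 0], "claw": 0.3}
    - {"offset": [0, 0, -1], "rotation": [0, 0, 0], "claw": 0.3}
    - {"offset": [0, 0, -1], "rotation": [0, 0, 0], "claw": 0.3}
    - {"offset": [0, 0, -1], "rotation": [0, 0, 0], "claw": 0.3}

```text
clock: 21.18
tcp_pos: [0.6268, -0.1852, 0.1658]
orientation: [2.507, 1.889, 0.007]
contact_force: [0.1, 0.1, -0.8]
grip_width: 0.0254
gripper_force: 0.0
```

Run:
```python
from h import *
o=get_obs()
f=snap('scene');C=cloud(f);p=o['tcp_pos'];hsv=cv2.cvtColor(f['frame'],cv2.COLOR_RGB2HSV)
m=(np.linalg.norm(C[...,:2]-p[:2],axis=-1)<.06)&(C[...,2]>.08)&(C[...,2]<.19)&((hsv[...,2]>130)|(hsv[...,0]>95)&(hsv[...,1]>80))
print(m.sum(),(C[m].mean(0) if m.any() else 0),'tcp',p,[np.round(v,4) for v in((C[m]-p)@Ro.from_rotvec(o['orientation']).as_matrix()).mean(0)])
plan(sw(.03,.039,.08),st_R(1)); stand_tiles()
```

```text
0 0 tcp [ 0.62679865 -0.18516561  0.16579559] [np.float64(nan), np.float64(nan), np.float64(nan)]
at [ 0.6259 -0.1849  0.1642] off [2.806, -1.102, 0.389] rot [-0.196, -0.155, -0.888] alt [-0.145, 0.183, 0.655]
stand tile n 214 px [379. 242.] xy [ 0.0217 -0.0386] [0.0562 0.0477] 0.2 zmed 0.0119 tilt [-0.031  0.01 ]<stdin>:5: RuntimeWarning: Mean of empty slice.
  ret = um.true_divide(
```

Run:
```python
from h import *
tiles()
f=snap('scene');cv2.imwrite('pics/s6.png',cv2.resize(f['frame'][200:340,150:350],None,fx=4,fy=4,interpolation=cv2.INTER_CUBIC)[:,:,::-1])
```

```text
scene box n 321 px [237. 291.] mean [ 0.627  -0.1841  0.0173] rect [ 0.6254 -0.1842] [0.0469 0.048 ] 73.5 boxf [ 0.0271 -0.0041]
scene stand n 173 px [380. 241.] mean [0.607  0.1862 0.0466] rect [0.8443 0.0162] [0.0606 0.6671] 54.2 boxf [0.3779 0.116 ]
top stand n 160 px [225. 171.] mean [0.5994 0.1876 0.051 ] rect [0.4433 0.0931] [0.4272 0.0585] 31.3 boxf [0.3772 0.1237]
```

View pics/s6.png

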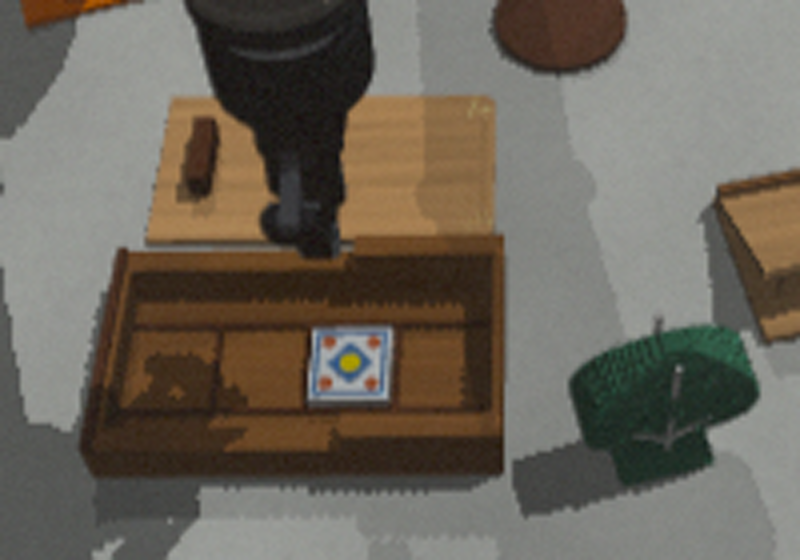

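The crop shows tile 2 still in its well at (350,362); the fingers had slid over its top edge. I'll go again with a deeper grip.

drive_tool:
  rows:
    - {"offset": [0.006, 0.012, 0.2], "rotation": [0, 0, 0], "claw": 0.75}
    - {"offset": [0.006, 0.012, 0.4], "rotation": [0, 0, 0], "claw": 0.75}
    - {"offset": [0.006, 0.012, 0.6], "rotation": [0, 0, 0], "claw": 0.75}
    - {"offset": [0.006, 0.012, 0.75], "rotation": [0, 0, 0], "claw": 0.75}
    - {"offset": [0.006, 0.012, 0.88], "rotation": [0, 0, 0], "claw": 0.75}
    - {"offset": [0.006, 0.012, 0.95], "rotation": [0, 0, 0], "claw": 0.75}
    - {"offset": [0.006, 0.012, 0.98], "rotation": [0, 0, 0], "claw": 0.75}
    - {"offset": [0.006, 0.012, 0.98], "rotation": [0, 0, 0], "claw": 0.75}
    - {"offset": [0.006, 0.012, 0.98], "rotation": [0, 0, 0], "claw": 0.75}
    - {"offset": [0.006, 0.012, 0.98], "rotation": [0, 0, 0], "claw": 0.75}

```text
clock: 22.27
tcp_pos: [0.6282, -0.1846, 0.0176]
orientation: [2.509, 1.89, 0.003]
contact_force: [-1.2, 0.6, -0.2]
grip_width: 0.0636
gripper_force: 0.7
```

Run:
```python
from h import *
plan(bw(.0270,-.0015,.011),down(BA-np.pi/2));print(get_obs()['contact_force'])
```

```text
at [ 0.6282 -0.1846  0.0176] off [0.0, -0.026, 0.044] rot [0.001, -0.001, -0.002] alt [-0.001, -0.001, 1.569]
[-1.16774174  0.59521519 -0.15031656]
```

drive_tool:
  rows:
    - {"offset": [0, -0.026, 0], "rotation": [0, 0, 0], "claw": 0.75}
    - {"offset": [0, -0.026, 0.02], "rotation": [0, 0, 0], "claw": 0.75}
    - {"offset": [0, -0.026, 0.04], "rotation": [0, 0, 0], "claw": 0.75}
    - {"offset": [0, -0.026, 0.044], "rotation": [0, 0, 0], "claw": 0.75}
    - {"offset": [0, -0.026, 0.044], "rotation": [0, 0, 0], "claw": 0.75}
    - {"offset": [0, -0.026, 0.044], "rotation": [0, 0, 0], "claw": 0.75}

```text
clock: 22.77
tcp_pos: [0.6244, -0.1834, 0.0101]
orientation: [2.509, 1.89, 0.003]
contact_force: [0.7, 0.1, -0.0]
grip_width: 0.0638
gripper_force: 0.0
```

Run:
```python
from h import *
plan(bw(.0270,-.0015,.011),down(BA-np.pi/2));print(get_obs()['contact_force'])
```

```text
at [ 0.6244 -0.1834  0.0101] off [-0.0, 0.0, -0.006] rot [0.001, -0.001, -0.002] alt [-0.001, -0.001, 1.569]
[ 0.7069975   0.09679096 -0.04049224]
```

drive_tool:
  rows:
    - {"offset": [0, 0, -0.006], "rotation": [0, 0, 0], "claw": 0.45}
    - {"offset": [0, 0, -0.006], "rotation": [0, 0, 0], "claw": 0.45}
    - {"offset": [0, 0, -0.006], "rotation": [0, 0, 0], "claw": 0.45}
    - {"offset": [0, 0, -0.006], "rotation": [0, 0, 0], "claw": 0.45}
    - {"offset": [0, 0, -0.006], "rotation": [0, 0, 0], "claw": 0.45}
    - {"offset": [0, 0, -0.006], "rotation": [0, 0, 0], "claw": 0.45}

```text
clock: 23.27
tcp_pos: [0.6248, -0.1835, 0.0116]
orientation: [2.509, 1.89, 0.004]
contact_force: [-0.8, 0.7, 5.3]
grip_width: 0.0463
gripper_force: 51.3
```

drive_tool:
  rows:
    - {"offset": [0, 0, 0], "rotation": [0, 0, 0], "claw": 0.3}
    - {"offset": [0, 0, 0], "rotation": [0, 0, 0], "claw": 0.3}
    - {"offset": [0, 0, 0], "rotation": [0, 0, 0], "claw": 0.3}

```text
clock: 23.52
tcp_pos: [0.6248, -0.1835, 0.0117]
orientation: [2.509, 1.89, 0.004]
contact_force: [-0.5, 0.8, 6.1]
grip_width: 0.0462
gripper_force: 51.3
```

drive_tool:
  rows:
    - {"offset": [0, 0, -0.05], "rotation": [0, 0, 0], "claw": 0.3}
    - {"offset": [0, 0, -0.15], "rotation": [0, 0, 0], "claw": 0.3}
    - {"offset": [0, 0, -0.3], "rotation": [0, 0, 0], "claw": 0.3}
    - {"offset": [0, 0, -0.5], "rotation": [0, 0, 0], "claw": 0.3}
    - {"offset": [0, 0, -0.7], "rotation": [0, 0, 0], "claw": 0.3}
    - {"offset": [0, 0, -0.9], "rotation": [0, 0, 0], "claw": 0.3}
    - {"offset": [0, 0, -1], "rotation": [0, 0, 0], "claw": 0.3}
    - {"offset": [0, 0, -1], "rotation": [0, 0, 0], "claw": 0.3}
    - {"offset": [0, 0, -1], "rotation": [0, 0, 0], "claw": 0.3}

```text
clock: 24.27
tcp_pos: [0.6244, -0.1836, 0.1618]
orientation: [2.508, 1.889, 0.005]
contact_force: [0.4, -0.3, -0.9]
grip_width: 0.0457
gripper_force: 51.3
```

Run:
```python
from h import *
plan(sw(.03,.041,.08),st_R(1)); print(get_obs()['grip_width'])
```

```text
at [ 0.6244 -0.1836  0.1618] off [2.813, -1.093, 0.372] rot [-0.195, -0.154, -0.888] alt [-0.145, 0.183, 0.655]
0.04573732409251146
```

drive_tool:
  rows:
    - {"offset": [0.05, -0.1, -0.02], "rotation": [-0.013, -0.01, -0.059], "claw": 0.3}
    - {"offset": [0.12, -0.18, -0.04], "rotation": [-0.026, -0.02, -0.118], "claw": 0.3}
    - {"offset": [0.19, -0.25, -0.06], "rotation": [-0.039, -0.031, -0.177], "claw": 0.3}
    - {"offset": [0.26, -0.32, -0.08], "rotation": [-0.052, -0.041, -0.236], "claw": 0.3}
    - {"offset": [0.33, -0.39, -0.1], "rotation": [-0.065, -0.052, -0.295], "claw": 0.3}
    - {"offset": [0.4, -0.45, -0.1], "rotation": [-0.078, -0.062, -0.354], "claw": 0.3}
    - {"offset": [0.47, -0.51, -0.1], "rotation": [-0.091, -0.072, -0.413], "claw": 0.3}
    - {"offset": [0.54, -0.57, -0.1], "rotation": [-0.104, -0.083, -0.472], "claw": 0.3}
    - {"offset": [0.61, -0.63, -0.1], "rotation": [-0.118, -0.093, -0.531], "claw": 0.3}
    - {"offset": [0.68, -0.69, -0.1], "rotation": [-0.131, -0.103, -0.59], "claw": 0.3}
    - {"offset": [0.75, -0.75, -0.1], "rotation": [-0.144, -0.114, -0.649], "claw": 0.3}
    - {"offset": [0.82, -0.8, -0.1], "rotation": [-0.157, -0.124, -0.708], "claw": 0.3}
    - {"offset": [0.88, -0.84, -0.1], "rotation": [-0.17, -0.134, -0.767], "claw": 0.3}
    - {"offset": [0.94, -0.88, -0.1], "rotation": [-0.183, -0.145, -0.826], "claw": 0.3}
    - {"offset": [1, -0.92, -0.1], "rotation": [-0.196, -0.155, -0.886], "claw": 0.3}
    - {"offset": [1, -0.92, -0.1], "rotation": [-0.196, -0.155, -0.886], "claw": 0.3}
    - {"offset": [1, -0.92, -0.1], "rotation": [-0.196, -0.155, -0.886], "claw": 0.3}
    - {"offset": [1, -0.92, -0.1], "rotation": [-0.196, -0.155, -0.886], "claw": 0.3}

```text
clock: 25.77
tcp_pos: [0.5327, -0.0018, 0.1754]
orientation: [0.068, 2.706, -0.013]
contact_force: [-0.4, 0.1, -0.5]
grip_width: 0.0457
gripper_force: 51.3
```

drive_tool:
  rows:
    - {"offset": [0, 0.2, 0], "rotation": [0, 0, 0], "claw": 0.3}
    - {"offset": [0, 0.4, 0], "rotation": [0, 0, 0], "claw": 0.3}
    - {"offset": [0, 0.6, 0], "rotation": [0, 0, 0], "claw": 0.3}
    - {"offset": [0, 0.8, 0], "rotation": [0, 0, 0], "claw": 0.3}
    - {"offset": [0, 0.95, 0], "rotation": [0, 0, 0], "claw": 0.3}
    - {"offset": [0, 1, 0], "rotation": [0, 0, 0], "claw": 0.3}
    - {"offset": [0, 1, 0], "rotation": [0, 0, 0], "claw": 0.3}
    - {"offset": [0, 1, 0], "rotation": [0, 0, 0], "claw": 0.3}

```text
clock: 26.43
tcp_pos: [0.5398, 0.1476, 0.1757]
orientation: [0.065, 2.705, -0.014]
contact_force: [-0.2, 0.1, -0.6]
grip_width: 0.0456
gripper_force: 51.4
```

Run:
```python
from h import *
plan(sw(.03,.041,.05),st_R(1)); sl()
```

```text
at [0.5398 0.1476 0.1757] off [-0.032, 0.811, 0.726] rot [-0.001, -0.0, -0.003] alt [-0.0, 0.002, 1.568]
slope tcp [ 0.0245 -0.0804  0.1593] F tool [0.44 0.14 0.41] M [0.033 0.513 0.05 ] j [-0.389  0.2   -0.136  2.192  0.619  0.45   0.484] w 0.0456
```

drive_tool:
  rows:
    - {"offset": [-0.01, 0.2, 0], "rotation": [0, 0, 0], "claw": 0.3}
    - {"offset": [-0.02, 0.4, 0], "rotation": [0, 0, 0], "claw": 0.3}
    - {"offset": [-0.032, 0.6, 0.1], "rotation": [0, 0, 0], "claw": 0.3}
    - {"offset": [-0.032, 0.75, 0.25], "rotation": [0, 0, 0], "claw": 0.3}
    - {"offset": [-0.032, 0.81, 0.42], "rotation": [0, 0, 0], "claw": 0.3}
    - {"offset": [-0.032, 0.81, 0.58], "rotation": [0, 0, 0], "claw": 0.3}
    - {"offset": [-0.032, 0.81, 0.7], "rotation": [0, 0, 0], "claw": 0.3}
    - {"offset": [-0.032, 0.81, 0.73], "rotation": [0, 0, 0], "claw": 0.3}
    - {"offset": [-0.032, 0.81, 0.73], "rotation": [0, 0, 0], "claw": 0.3}
    - {"offset": [-0.032, 0.81, 0.73], "rotation": [0, 0, 0], "claw": 0.3}

```text
clock: 27.27
tcp_pos: [0.5964, 0.2661, 0.0795]
orientation: [0.066, 2.704, -0.014]
contact_force: [-0.3, -0.1, -1.0]
grip_width: 0.0457
gripper_force: 51.4
```

Run:
```python
from h import *
plan(sw(.03,.041,.0085),st_R(1)); sl()
```

```text
at [0.5964 0.2661 0.0795] off [0.004, 0.005, 0.279] rot [-0.001, 0.0, -0.003] alt [0.001, 0.002, 1.568]
slope tcp [0.0306 0.0404 0.0503] F tool [ 0.7  -0.16  0.8 ] M [-0.064  0.521 -0.002] j [-0.614  0.499 -0.05   2.031  0.863  0.4    0.099] w 0.0457
```

drive_tool:
  rows:
    - {"offset": [0.002, 0.004, 0.1], "rotation": [0, 0, 0], "claw": 0.3}
    - {"offset": [0.002, 0.004, 0.18], "rotation": [0, 0, 0], "claw": 0.3}
    - {"offset": [0.002, 0.004, 0.24], "rotation": [0, 0, 0], "claw": 0.3}
    - {"offset": [0.002, 0.004, 0.27], "rotation": [0, 0, 0], "claw": 0.3}
    - {"offset": [0.002, 0.004, 0.285], "rotation": [0, 0, 0], "claw": 0.3}
    - {"offset": [0.002, 0.004, 0.29], "rotation": [0, 0, 0], "claw": 0.3}
    - {"offset": [0.002, 0.004, 0.29], "rotation": [0, 0, 0], "claw": 0.3}
    - {"offset": [0.002, 0.004, 0.29], "rotation": [0, 0, 0], "claw": 0.3}

```text
clock: 27.93
tcp_pos: [0.6142, 0.2677, 0.0399]
orientation: [0.063, 2.704, -0.012]
contact_force: [-1.0, 0.8, -0.4]
grip_width: 0.046
gripper_force: 51.4
```

Run:
```python
from h import *
sl()
```

```text
slope tcp [0.0299 0.0427 0.0069] F tool [ 1.09  0.78 -0.05] M [-0.032  0.534  0.02 ] j [-0.644  0.584  0.011  2.009  0.936  0.329  0.025] w 0.046
```

Next, a little lower, then slide to the ledge.

drive_tool:
  rows:
    - {"offset": [0, 0, 0.008], "rotation": [0, 0, 0], "claw": 0.3}
    - {"offset": [0.01, 0, 0.008], "rotation": [0, 0, 0], "claw": 0.3}
    - {"offset": [0.02, 0, 0.008], "rotation": [0, 0, 0], "claw": 0.3}
    - {"offset": [0.03, 0, 0.008], "rotation": [0, 0, 0], "claw": 0.3}
    - {"offset": [0.035, 0, 0.008], "rotation": [0, 0, 0], "claw": 0.3}
    - {"offset": [0.035, 0, 0.008], "rotation": [0, 0, 0], "claw": 0.3}
    - {"offset": [0.035, 0, 0.008], "rotation": [0, 0, 0], "claw": 0.3}

```text
clock: 28.52
tcp_pos: [0.6111, 0.2685, 0.0379]
orientation: [0.063, 2.701, -0.01]
contact_force: [-1.3, 0.1, 5.9]
grip_width: 0.0454
gripper_force: 52.1
```

Run:
```python
from h import *
sl()
```

```text
slope tcp [0.0262 0.0434 0.0064] F tool [-1.39  0.09 -5.91] M [0.195 0.094 0.016] j [-0.659  0.585  0.024  2.018  0.951  0.319  0.003] w 0.0454
```

drive_tool:
  rows:
    - {"offset": [0.01, 0, 0], "rotation": [0, 0, 0], "claw": 0.3}
    - {"offset": [0.02, 0, 0], "rotation": [0, 0, 0], "claw": 0.3}
    - {"offset": [0.03, 0, 0], "rotation": [0, 0, 0], "claw": 0.3}
    - {"offset": [0.03, 0, 0], "rotation": [0, 0, 0], "claw": 0.3}
    - {"offset": [0.03, 0, 0], "rotation": [0, 0, 0], "claw": 0.3}

```text
clock: 28.93
tcp_pos: [0.607, 0.2688, 0.036]
orientation: [0.063, 2.702, -0.01]
contact_force: [-1.5, 0.0, 5.5]
grip_width: 0.0458
gripper_force: 52.1
```

Run:
```python
from h import *
sl()
```

```text
slope tcp [0.0216 0.0435 0.0064] F tool [-0.97 -0.03 -5.58] M [0.132 0.125 0.043] j [-0.672  0.585  0.035  2.027  0.961  0.312 -0.016] w 0.0458
```

drive_tool:
  rows:
    - {"offset": [0.01, 0, 0], "rotation": [0, 0, 0], "claw": 0.3}
    - {"offset": [0.02, 0, 0], "rotation": [0, 0, 0], "claw": 0.3}
    - {"offset": [0.02, 0, 0], "rotation": [0, 0, 0], "claw": 0.3}
    - {"offset": [0.02, 0, 0], "rotation": [0, 0, 0], "claw": 0.3}

```text
clock: 29.27
tcp_pos: [0.6067, 0.2688, 0.036]
orientation: [0.065, 2.698, -0.009]
contact_force: [5.7, 0.7, 5.7]
grip_width: 0.046
gripper_force: 51.7
```

Run:
```python
from h import *
sl()
```

```text
slope tcp [0.0214 0.0435 0.0065] F tool [-7.53  0.96 -2.74] M [ 0.016 -1.112  0.031] j [-0.68   0.585  0.043  2.03   0.97   0.307 -0.028] w 0.046
```

Ledge contact felt (−7.5 N). Release and retreat.

drive_tool:
  rows:
    - {"offset": [-0.005, 0, 0], "rotation": [0, 0, 0], "claw": 0.3}
    - {"offset": [-0.005, 0, 0], "rotation": [0, 0, 0], "claw": 0.6}
    - {"offset": [-0.005, 0, 0], "rotation": [0, 0, 0], "claw": 0.7}
    - {"offset": [-0.005, 0, 0], "rotation": [0, 0, 0], "claw": 0.7}
    - {"offset": [-0.005, 0, 0], "rotation": [0, 0, 0], "claw": 0.7}
    - {"offset": [0, 0, -0.05], "rotation": [0, 0, 0], "claw": 0.7}
    - {"offset": [0, 0, -0.2], "rotation": [0, 0, 0], "claw": 0.7}
    - {"offset": [0, 0, -0.4], "rotation": [0, 0, 0], "claw": 0.7}
    - {"offset": [0, 0, -0.65], "rotation": [0, 0, 0], "claw": 0.7}
    - {"offset": [0, 0, -0.9], "rotation": [0, 0, 0], "claw": 0.7}
    - {"offset": [0, 0, -0.9], "rotation": [0, 0, 0], "claw": 0.7}
    - {"offset": [0, 0, -0.9], "rotation": [0, 0, 0], "claw": 0.7}

```text
clock: 30.27
tcp_pos: [0.5461, 0.2715, 0.158]
orientation: [0.062, 2.701, -0.008]
contact_force: [0.4, -0.0, 0.5]
grip_width: 0.0603
gripper_force: 0.0
```

```bash
cat >> h.py <<'E'
def lidfind(f):
    """dark bar and wood lid on the console, from the cloud"""
    C=cloud(f);hsv=cv2.cvtColor(f['frame'],cv2.COLOR_RGB2HSV)
    reg=(C[...,0]>.33)&(C[...,0]<.6)&(C[...,1]>-.4)&(C[...,1]<-.02)
    wood=reg&(hsv[...,0]<22)&(hsv[...,0]>5)&(hsv[...,1]>50)&(hsv[...,1]<200)&(C[...,2]>.002)&(C[...,2]<.012)
    k,lab,st,ce=cv2.connectedComponentsWithStats(cv2.morphologyEx(wood.astype('uint8'),cv2.MORPH_CLOSE,np.ones((3,3))));i=1+st[1:,4].argmax()
    P=C[lab==i];print('lid',st[i,4],cv2.minAreaRect(P[:,:2].astype('float32')),np.median(P[:,2]))
    bar=reg&(hsv[...,2]<110)&(C[...,2]>.018)&(C[...,2]<.034)&(hsv[...,1]>60)&(hsv[...,0]<22)
    k,lab,st,ce=cv2.connectedComponentsWithStats(bar.astype('uint8'))
    for i in range(1,k):
        if st[i,4]>25:
            P=C[lab==i];print('bar',st[i,4],np.round(ce[i]),P.mean(0),cv2.minAreaRect(P[:,:2].astype('float32')),np.percentile(P[:,2],[10,90]))
E
python3 - <<'E'
from h import *
stand_tiles()
f=snap('scene','s7.png');lidfind(f);lidfind(snap('top'))
E
```

```text
stand tile n 212 px [409. 236.] xy [0.0231 0.0439] [0.0519 0.0555] 87.7 zmed 0.0118 tilt [-0.015  0.005]
stand tile n 212 px [379. 242.] xy [ 0.0199 -0.0375] [0.0515 0.0583] 87.0 zmed 0.0119 tilt [-0.017  0.002]
lid 2922 ((0.7413502931594849, -0.23344767093658447), (0.22335971891880035, 0.6783573627471924), 76.5989990234375) 0.005012147103400122
bar 102 [200. 237.] [ 0.45264482 -0.24610491  0.02596596] ((0.4507758617401123, -0.2458464801311493), (0.014798360876739025, 0.052255887538194656), 73.942138671875) [0.02329534 0.02857353]
bar 621 [218. 269.] [ 0.56170012 -0.21616683  0.02871052] ((0.5611600279808044, -0.20402562618255615), (0.07542525231838226, 0.22984881699085236), 0.3037409484386444) [0.02053798 0.03341698]
lid 1956 ((0.3925647437572479, -0.14572015404701233), (0.2217252552509308, 0.28052622079849243), 74.12397003173828) 0.005478526472923536
bar 28 [357. 188.] [ 0.53503827 -0.27206274  0.02958261] ((0.5350479483604431, -0.27396953105926514), (0.031099939718842506, 0.015338611789047718), 78.23413848876953) [0.02319548 0.03312146]
bar 56 [349. 212.] [ 0.44914691 -0.24412864  0.02685897] ((0.4502473771572113, -0.24424602091312408), (0.013384136371314526, 0.048219263553619385), 73.1126480102539) [0.02316042 0.03096608]
```

View pics/s7.png

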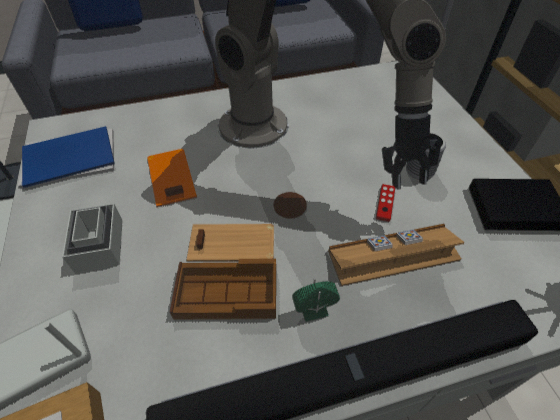

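The scene view shows both tiles seated on the stand at (379,242) and (409,236). All four wells of the box are empty, and the lid is where I left it at (230,243), bar at (200,237). Next, fetch the lid.

Run:
```python
from h import *
plan([.4505,-.2455,.14],down(BA));sl()
```

```text
at [0.5457 0.2698 0.1544] off [0.47, -3.461, -0.112] rot [0.025, 0.217, 0.113] alt [-0.315, 0.036, -1.424]
slope tcp [0.0162 0.0419 0.1396] F tool [ 0.17  0.75 -0.8 ] M [ 0.035  0.447 -0.   ] j [-0.602  0.327 -0.142  2.076  0.725  0.536  0.2  ] w 0.0598
```

drive_tool:
  rows:
    - {"offset": [0.03, -0.2, -0.01], "rotation": [0.005, 0.043, 0.022], "claw": 0.6}
    - {"offset": [0.06, -0.4, -0.02], "rotation": [0.01, 0.087, 0.045], "claw": 0.6}
    - {"offset": [0.09, -0.6, -0.03], "rotation": [0.015, 0.13, 0.068], "claw": 0.6}
    - {"offset": [0.12, -0.8, -0.04], "rotation": [0.02, 0.174, 0.09], "claw": 0.6}
    - {"offset": [0.15, -1, -0.04], "rotation": [0.025, 0.217, 0.113], "claw": 0.6}
    - {"offset": [0.15, -1, -0.04], "rotation": [0.025, 0.217, 0.113], "claw": 0.6}
    - {"offset": [0.15, -1, -0.04], "rotation": [0.025, 0.217, 0.113], "claw": 0.6}

```text
clock: 31.0
tcp_pos: [0.5168, 0.1182, 0.1493]
orientation: [-0.442, -3.109, 0.002]
contact_force: [-1.0, 1.0, -0.1]
grip_width: 0.0517
gripper_force: 0.0
```

drive_tool:
  rows:
    - {"offset": [-0.03, -0.2, 0], "rotation": [0, 0, 0], "claw": 0.6}
    - {"offset": [-0.05, -0.4, 0], "rotation": [0, 0, 0], "claw": 0.6}
    - {"offset": [-0.08, -0.6, 0], "rotation": [0, 0, 0], "claw": 0.6}
    - {"offset": [-0.1, -0.8, 0], "rotation": [0, 0, 0], "claw": 0.6}
    - {"offset": [-0.13, -1, 0], "rotation": [0, 0, 0], "claw": 0.6}
    - {"offset": [-0.13, -1, 0], "rotation": [0, 0, 0], "claw": 0.6}
    - {"offset": [-0.13, -1, 0], "rotation": [0, 0, 0], "claw": 0.6}

```text
clock: 31.58
tcp_pos: [0.4934, -0.0286, 0.1501]
orientation: [-0.435, -3.111, -0.0]
contact_force: [-0.8, -0.4, 0.1]
grip_width: 0.0512
gripper_force: 0.0
```

drive_tool:
  rows:
    - {"offset": [-0.03, -0.2, 0], "rotation": [0, 0, 0], "claw": 0.6}
    - {"offset": [-0.05, -0.4, 0], "rotation": [0, 0, 0], "claw": 0.6}
    - {"offset": [-0.08, -0.6, 0], "rotation": [0, 0, 0], "claw": 0.6}
    - {"offset": [-0.1, -0.8, 0], "rotation": [0, 0, 0], "claw": 0.6}
    - {"offset": [-0.13, -1, 0], "rotation": [0, 0, 0], "claw": 0.6}
    - {"offset": [-0.13, -1, 0], "rotation": [0, 0, 0], "claw": 0.6}
    - {"offset": [-0.13, -1, 0], "rotation": [0, 0, 0], "claw": 0.6}

```text
clock: 32.17
tcp_pos: [0.4722, -0.1772, 0.1502]
orientation: [0.433, 3.111, 0.002]
contact_force: [0.1, 1.0, 0.1]
grip_width: 0.0514
gripper_force: 0.0
```

Run:
```python
from h import *
plan([.4505,-.2455,.05],down(BA));plan([.4505,-.2455,.016],down(BA));print(get_obs()['joints'])
```

```text
at [ 0.4722 -0.1772  0.1502] off [0.015, -0.478, 0.668] rot [0.001, 0.0, -0.0] alt [0.0, -0.001, 1.57]
at [ 0.4722 -0.1772  0.1502] off [0.015, -0.478, 0.894] rot [0.001, 0.0, -0.0] alt [0.0, -0.001, 1.57]
[ 0.35637159  0.30491862 -0.14255838  2.02901233  0.05734624  0.8112331
  1.47510804]
```

drive_tool:
  rows:
    - {"offset": [0.008, -0.2, 0], "rotation": [0, 0, 0], "claw": 0.6}
    - {"offset": [0.015, -0.4, 0.1], "rotation": [0, 0, 0], "claw": 0.6}
    - {"offset": [0.015, -0.475, 0.3], "rotation": [0, 0, 0], "claw": 0.6}
    - {"offset": [0.015, -0.475, 0.5], "rotation": [0, 0, 0], "claw": 0.6}
    - {"offset": [0.015, -0.475, 0.7], "rotation": [0, 0, 0], "claw": 0.6}
    - {"offset": [0.015, -0.475, 0.83], "rotation": [0, 0, 0], "claw": 0.6}
    - {"offset": [0.015, -0.475, 0.87], "rotation": [0, 0, 0], "claw": 0.6}
    - {"offset": [0.015, -0.475, 0.885], "rotation": [0, 0, 0], "claw": 0.6}
    - {"offset": [0.015, -0.475, 0.885], "rotation": [0, 0, 0], "claw": 0.6}
    - {"offset": [0.015, -0.475, 0.885], "rotation": [0, 0, 0], "claw": 0.6}

```text
clock: 33.0
tcp_pos: [0.4519, -0.2448, 0.0191]
orientation: [0.429, 3.109, 0.001]
contact_force: [-0.2, -0.6, 0.7]
grip_width: 0.0514
gripper_force: 0.0
```

Run:
```python
from h import *
plan([.4505,-.2453,.016],down(BA));print(get_obs()['contact_force'])
```

```text
at [ 0.4519 -0.2448  0.0191] off [0.008, -0.006, 0.02] rot [0.001, 0.001, 0.001] alt [-0.002, 0.001, -1.57]
[-0.18169287 -0.55513246  0.72426488]
```

drive_tool:
  rows:
    - {"offset": [0, -0.005, 0.02], "rotation": [0, 0, 0], "claw": 0.4}
    - {"offset": [0, -0.005, 0.02], "rotation": [0, 0, 0], "claw": 0}
    - {"offset": [0, -0.005, 0.02], "rotation": [0, 0, 0], "claw": 0}
    - {"offset": [0, -0.005, 0.02], "rotation": [0, 0, 0], "claw": 0}
    - {"offset": [0, -0.005, 0.02], "rotation": [0, 0, 0], "claw": 0}
    - {"offset": [0, -0.005, 0.02], "rotation": [0, 0, 0], "claw": 0}
    - {"offset": [0, -0.005, 0.02], "rotation": [0, 0, 0], "claw": 0}
  force: 60

```text
clock: 33.58
tcp_pos: [0.4508, -0.2464, 0.0159]
orientation: [0.432, 3.11, 0.001]
contact_force: [-1.9, 0.5, 5.5]
grip_width: 0.0121
gripper_force: 59.5
```

drive_tool:
  rows:
    - {"offset": [0, 0, -0.05], "rotation": [0, 0, 0], "claw": 0}
    - {"offset": [0, 0, -0.2], "rotation": [0, 0, 0], "claw": 0}
    - {"offset": [0, 0, -0.4], "rotation": [0, 0, 0], "claw": 0}
    - {"offset": [0, 0, -0.6], "rotation": [0, 0, 0], "claw": 0}
    - {"offset": [0, 0, -0.8], "rotation": [0, 0, 0], "claw": 0}
    - {"offset": [0, 0, -0.8], "rotation": [0, 0, 0], "claw": 0}
    - {"offset": [0, 0, -0.8], "rotation": [0, 0, 0], "claw": 0}

```text
clock: 34.17
tcp_pos: [0.4513, -0.2468, 0.1372]
orientation: [0.432, 3.106, -0.001]
contact_force: [0.1, -0.2, -1.5]
grip_width: 0.0126
gripper_force: 58.7
```

Run:
```python
from h import *
o=get_obs();print(o['grip_width'],o['gripper_force'],o['contact_force'])
plan(bw(-.08-.105,0,.14),down(BA))
# lid plane & outline in hand
for n in('scene','top'):
    f=snap(n);C=cloud(f);hsv=cv2.cvtColor(f['frame'],cv2.COLOR_RGB2HSV);p=o['tcp_pos']
    m=(np.linalg.norm(C[...,:2]-p[:2],axis=-1)<.24)&(C[...,2]>.09)&(C[...,2]<.16)&(hsv[...,0]<22)&(hsv[...,0]>5)&(hsv[...,1]>50)
    k,lab,st,ce=cv2.connectedComponentsWithStats(m.astype('uint8'));i=1+st[1:,4].argmax();P=C[lab==i]
    q=(P-p)@Ro.from_rotvec(o['orientation']).as_matrix()
    w=np.linalg.lstsq(np.c_[q[:,:2],np.ones(len(q))],q[:,2],rcond=None)[0]
    r=cv2.minAreaRect(q[:,:2].astype('float32'))
    print(n,len(P),'plane in tool (dz/dx,dz/dy,z0)',np.round(w,4),'rect',np.round(r[0],4),np.round(r[1],4),round(r[2],2),'y range',np.percentile(q[:,1],[1,99]))
```

```text
0.012630220037264413 58.73901665210724 [ 0.05281677 -0.2217056  -1.47921076]
at [ 0.4513 -0.2468  0.1372] off [-0.986, -0.692, -0.014] rot [0.0, 0.003, -0.0] alt [0.004, -0.0, 1.571]
scene 3246 plane in tool (dz/dx,dz/dy,z0) [-0.007   0.0183  0.0089] rect [0.0004 0.08  ] [0.2214 0.1204] 89.71 y range [-0.0273426   0.18824004]
top 1780 plane in tool (dz/dx,dz/dy,z0) [-0.0033  0.0017  0.0122] rect [0.0025 0.0987] [0.1862 0.1176] 89.78 y range [0.0105127  0.18995636]
```

drive_tool:
  rows:
    - {"offset": [-0.15, -0.13, 0], "rotation": [0.001, 0, 0], "claw": 0}
    - {"offset": [-0.32, -0.27, 0], "rotation": [0.003, 0, 0], "claw": 0}
    - {"offset": [-0.49, -0.42, 0], "rotation": [0.005, 0, 0], "claw": 0}
    - {"offset": [-0.66, -0.56, 0], "rotation": [0.007, 0, 0], "claw": 0}
    - {"offset": [-0.82, -0.7, 0], "rotation": [0.01, 0, 0], "claw": 0}
    - {"offset": [-0.94, -0.8, 0], "rotation": [0.015, 0, 0], "claw": 0}
    - {"offset": [-0.98, -0.83, 0], "rotation": [0.015, 0.002, 0], "claw": 0}
    - {"offset": [-0.98, -0.83, 0], "rotation": [0.015, 0.002, 0], "claw": 0}
    - {"offset": [-0.98, -0.83, 0], "rotation": [0.015, 0.002, 0], "claw": 0}

```text
clock: 35.02
tcp_pos: [0.5568, -0.4046, 0.1332]
orientation: [-0.43, -3.101, 0.041]
contact_force: [-0.5, 0.8, -0.6]
grip_width: 0.0122
gripper_force: 58.8
```

```bash
cat >> h.py <<'E'
def lidpose():
    o=get_obs();R=Ro.from_rotvec(o['orientation']).as_matrix();d=o['tcp_pos'][:2]-BX;c,s=np.cos(BA),np.sin(BA)
    print('tcp box',np.round([d@[c,s],d@[-s,c],o['tcp_pos'][2]],4),'tilt',round(float(np.arcsin(-R[2,1])),4),'roll',round(float(np.arcsin(R[2,0])),4),'yaw err',round(float(np.arctan2(R[1,1],R[0,1])-BA),4),'F tool',np.round(R.T@o['contact_force'],1),'w',round(float(o['grip_width']),4))
E
python3 - <<'E'
from h import *
lidpose()
t=.034;Rt=down(BA)@Ro.from_rotvec([t,0,0]).as_matrix()
plan(bw(-.195,-.0007,.0595),Rt)
E
```

```text
tcp box [-0.2043  0.0034  0.1332] tilt 0.0273 roll 0.0065 yaw err 0.0002 F tool [0.7 0.6 0.6] w 0.0122
at [ 0.5568 -0.4046  0.1332] off [-0.031, 0.075, 0.49] rot [0.003, -0.003, 0.0] alt [0.005, 0.005, -1.571]
```

drive_tool:
  rows:
    - {"offset": [-0.02, 0, 0.1], "rotation": [0.003, -0.003, 0], "claw": 0}
    - {"offset": [-0.031, 0, 0.22], "rotation": [0.003, -0.003, 0], "claw": 0}
    - {"offset": [-0.031, 0.02, 0.33], "rotation": [0.003, -0.003, 0], "claw": 0}
    - {"offset": [-0.031, 0.03, 0.42], "rotation": [0.003, -0.003, 0], "claw": 0}
    - {"offset": [-0.031, 0.03, 0.45], "rotation": [0.003, -0.003, 0], "claw": 0}
    - {"offset": [-0.031, 0.03, 0.45], "rotation": [0.003, -0.003, 0], "claw": 0}
    - {"offset": [-0.031, 0.03, 0.45], "rotation": [0.003, -0.003, 0], "claw": 0}

```text
clock: 35.6
tcp_pos: [0.5626, -0.4045, 0.0677]
orientation: [-0.431, -3.109, 0.055]
contact_force: [-0.3, 0.6, -0.9]
grip_width: 0.0122
gripper_force: 58.8
```

Run:
```python
from h import *
lidpose()
t=.034;Rt=down(BA)@Ro.from_rotvec([t,0,0]).as_matrix()
plan(bw(-.195,-.0007,.0595),Rt)
f=snap('scene');cv2.imwrite('pics/s8.png',cv2.resize(f['frame'][200:340,110:310],None,fx=4,fy=4,interpolation=cv2.INTER_CUBIC)[:,:,::-1])
C=cloud(f);hsv=cv2.cvtColor(f['frame'],cv2.COLOR_RGB2HSV);d=C[...,:2]-BX;c,s=np.cos(BA),np.sin(BA)
X=d@[c,s];Y=d@[-s,c]
m=(X>-.16)&(X<-.02)&(abs(Y)<.055)&(C[...,2]>.043)&(C[...,2]<.07)&(hsv[...,0]<22)&(hsv[...,1]>50)
w=np.linalg.lstsq(np.c_[X[m],Y[m],np.ones(m.sum())],C[...,2][m],rcond=None)[0];print(m.sum(),'lid top plane: dz/dx,dz/dy',np.round(w,4),'z of top at rear x=-.02: ',w[2]-.02*w[0])
```

```text
tcp box [-0.2026 -0.0022  0.0677] tilt 0.0348 roll -0.0027 yaw err 0.0 F tool [0.4 0.5 0.9] w 0.0122
at [ 0.5626 -0.4045  0.0677] off [0.01, 0.053, 0.053] rot [-0.0, 0.001, 0.0] alt [-0.002, -0.001, -1.571]
2571 lid top plane: dz/dx,dz/dy [-0.0388 -0.0017  0.0491] z of top at rear x=-.02:  0.04988259456427359
```

View pics/s8.png

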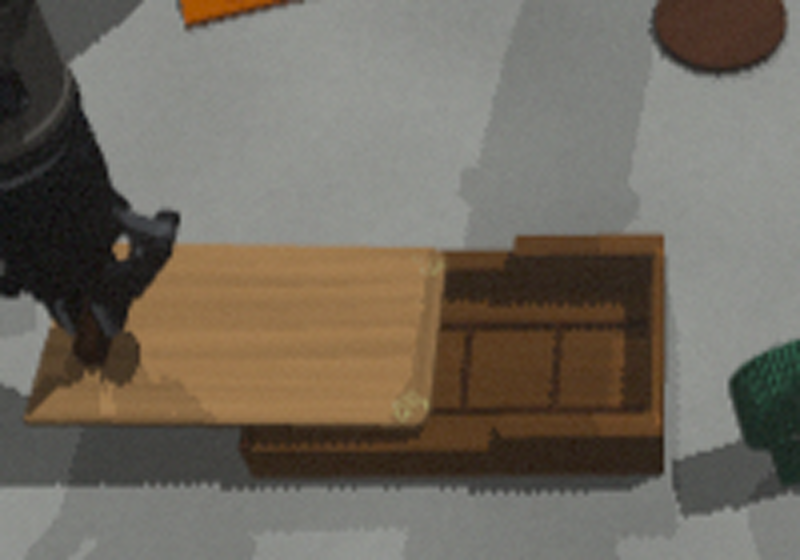

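The crop shows the lid held over the open box, its rear edge at (430,335) short of the roofs' start at about (515,245). It is roughly centred across the box. The depth data puts the rear underside 10 mm above the seat with a tilt of 0.039 rad. Lower it and slide in.

drive_tool:
  rows:
    - {"offset": [0.01, 0.02, 0.02], "rotation": [0, 0, 0], "claw": 0}
    - {"offset": [0.01, 0.04, 0.04], "rotation": [0, 0, 0], "claw": 0}
    - {"offset": [0.01, 0.053, 0.056], "rotation": [0, 0, 0], "claw": 0}
    - {"offset": [0.01, 0.053, 0.056], "rotation": [0, 0, 0], "claw": 0}
    - {"offset": [0.01, 0.053, 0.056], "rotation": [0, 0, 0], "claw": 0}

```text
clock: 36.07
tcp_pos: [0.5635, -0.3966, 0.0586]
orientation: [-0.431, -3.109, 0.054]
contact_force: [-0.4, -1.0, -0.7]
grip_width: 0.0124
gripper_force: 58.8
```

Run:
```python
from h import *
lidpose()
t=.034;Rt=down(BA)@Ro.from_rotvec([t,0,0]).as_matrix()
plan(bw(-.135,-.0007,.0590),Rt)
f=snap('scene')
C=cloud(f);hsv=cv2.cvtColor(f['frame'],cv2.COLOR_RGB2HSV);d=C[...,:2]-BX;c,s=np.cos(BA),np.sin(BA)
X=d@[c,s];Y=d@[-s,c]
m=(X>-.16)&(X<-.02)&(abs(Y)<.055)&(C[...,2]>.036)&(C[...,2]<.07)&(hsv[...,0]<22)&(hsv[...,1]>50)
w=np.linalg.lstsq(np.c_[X[m],Y[m],np.ones(m.sum())],C[...,2][m],rcond=None)[0];print(m.sum(),np.round(w,4),'z top at x=-.005: ',w[2]-.005*w[0])
# lid lateral: y of its side edges at several x
for a in(-.14,-.1,-.06,-.03):
    k=(abs(X-a)<.012)&(abs(Y)<.064)&(abs(C[...,2]-(w[2]+w[0]*X))<.0035)&(hsv[...,0]<22)&(hsv[...,2]>85);print(a,np.round(np.percentile(Y[k],[1,99]),4),k.sum())
```

```text
tcp box [-0.1947 -0.0008  0.0586] tilt 0.0346 roll -0.0025 yaw err 0.0003 F tool [ 0.1 -1.   0.8] w 0.0124
at [ 0.5635 -0.3966  0.0586] off [0.001, 0.398, -0.017] rot [-0.0, 0.001, 0.0] alt [-0.002, -0.001, -1.571]
2537 [-0.0397 -0.0011  0.0402] z top at x=-.005:  0.04042327595652224
-0.14 [-0.056   0.0561] 462
-0.1 [-0.0561  0.0566] 448
-0.06 [-0.0578  0.0573] 460
-0.03 [-0.0578  0.0554] 444
```

drive_tool:
  rows:
    - {"offset": [0, 0.02, -0.008], "rotation": [0, 0, 0], "claw": 0}
    - {"offset": [0, 0.08, -0.01], "rotation": [0, 0, 0], "claw": 0}
    - {"offset": [0, 0.14, -0.012], "rotation": [0, 0, 0], "claw": 0}
    - {"offset": [0, 0.19, -0.014], "rotation": [0, 0, 0], "claw": 0}
    - {"offset": [0, 0.24, -0.016], "rotation": [0, 0, 0], "claw": 0}
    - {"offset": [0, 0.29, -0.017], "rotation": [0, 0, 0], "claw": 0}
    - {"offset": [0, 0.33, -0.018], "rotation": [0, 0, 0], "claw": 0}
    - {"offset": [0, 0.33, -0.018], "rotation": [0, 0, 0], "claw": 0}
    - {"offset": [0, 0.33, -0.018], "rotation": [0, 0, 0], "claw": 0}

```text
clock: 36.87
tcp_pos: [0.5771, -0.3488, 0.0597]
orientation: [-0.43, -3.109, 0.055]
contact_force: [1.0, -0.4, -0.1]
grip_width: 0.0122
gripper_force: 58.8
```

Run:
```python
from h import *
lidpose()
t=.034;Rt=down(BA)@Ro.from_rotvec([t,0,0]).as_matrix()
plan(bw(-.080,-.0007,.0590),Rt)
```

```text
tcp box [-0.145  -0.0009  0.0597] tilt 0.0349 roll -0.0027 yaw err 0.0008 F tool [-1.1 -0.1  0.1] w 0.0122
at [ 0.5771 -0.3488  0.0597] off [0.001, 0.433, -0.011] rot [-0.0, 0.001, 0.0] alt [-0.002, -0.001, -1.57]
```

drive_tool:
  rows:
    - {"offset": [0, 0.06, 0], "rotation": [0, 0, 0], "claw": 0}
    - {"offset": [0, 0.12, 0], "rotation": [-0.001, 0, 0], "claw": 0}
    - {"offset": [0, 0.18, 0], "rotation": [-0.001, 0, 0], "claw": 0}
    - {"offset": [0, 0.24, 0], "rotation": [-0.002, 0, 0], "claw": 0}
    - {"offset": [0, 0.3, 0], "rotation": [-0.002, 0, 0], "claw": 0}
    - {"offset": [0, 0.35, 0], "rotation": [-0.003, 0, 0], "claw": 0}
    - {"offset": [0, 0.39, 0], "rotation": [-0.003, 0, 0], "claw": 0}
    - {"offset": [0, 0.39, 0], "rotation": [-0.003, 0, 0], "claw": 0}
    - {"offset": [0, 0.39, 0], "rotation": [-0.003, 0, 0], "claw": 0}

```text
clock: 37.62
tcp_pos: [0.5929, -0.2927, 0.0576]
orientation: [-0.431, -3.11, 0.046]
contact_force: [0.8, -0.3, -1.1]
grip_width: 0.0118
gripper_force: 58.7
```

Run:
```python
from h import *
lidpose()
```

```text
tcp box [-0.0867 -0.0009  0.0576] tilt 0.0289 roll -0.0027 yaw err 0.0005 F tool [-0.8 -0.1  1.1] w 0.0118
```

Smooth so far, with 6–7 mm left. Push gently until it stops at the rear wall.

drive_tool:
  rows:
    - {"offset": [0, 0.015, 0], "rotation": [0, 0, 0], "claw": 0}
    - {"offset": [0, 0.03, 0], "rotation": [0, 0, 0], "claw": 0}
    - {"offset": [0, 0.045, 0], "rotation": [0, 0, 0], "claw": 0}
    - {"offset": [0, 0.055, 0], "rotation": [0, 0, 0], "claw": 0}
    - {"offset": [0, 0.06, 0], "rotation": [0, 0, 0], "claw": 0}
    - {"offset": [0, 0.06, 0], "rotation": [0, 0, 0], "claw": 0}

```text
clock: 38.12
tcp_pos: [0.5951, -0.285, 0.0574]
orientation: [-0.432, -3.11, 0.047]
contact_force: [0.4, -1.8, -1.3]
grip_width: 0.0123
gripper_force: 58.9
```

Run:
```python
from h import *
lidpose()
```

```text
tcp box [-0.0787 -0.0009  0.0574] tilt 0.0295 roll -0.0029 yaw err -0.0006 F tool [-0.8 -1.6  1.3] w 0.0123
```

drive_tool:
  rows:
    - {"offset": [0, 0.01, 0], "rotation": [0, 0, 0], "claw": 0}
    - {"offset": [0, 0.015, 0], "rotation": [0, 0, 0], "claw": 0}
    - {"offset": [0, 0.015, 0], "rotation": [0, 0, 0], "claw": 0}

```text
clock: 38.37
tcp_pos: [0.5951, -0.2849, 0.0576]
orientation: [-0.435, -3.11, 0.05]
contact_force: [-1.1, -6.1, -0.1]
grip_width: 0.0126
gripper_force: 58.9
```

Run:
```python
from h import *
lidpose()
```

```text
tcp box [-0.0786 -0.0008  0.0576] tilt 0.0318 roll -0.0031 yaw err -0.002 F tool [-0.6 -6.1  0.3] w 0.0126
```

The lid is against the rear wall. Lower the front behind the lip.

drive_tool:
  rows:
    - {"offset": [0, -0.01, 0.01], "rotation": [-0.004, 0, 0], "claw": 0}
    - {"offset": [0, -0.01, 0.022], "rotation": [-0.009, 0, 0], "claw": 0}
    - {"offset": [0, -0.01, 0.035], "rotation": [-0.014, 0, 0], "claw": 0}
    - {"offset": [0, -0.01, 0.048], "rotation": [-0.016, 0, 0], "claw": 0}
    - {"offset": [0, -0.01, 0.052], "rotation": [-0.016, 0, 0], "claw": 0}
    - {"offset": [0, -0.01, 0.052], "rotation": [-0.016, 0, 0], "claw": 0}

```text
clock: 38.87
tcp_pos: [0.5952, -0.2854, 0.05]
orientation: [0.433, 3.108, 0.003]
contact_force: [-2.5, -5.7, 3.1]
grip_width: 0.0124
gripper_force: 59.6
```

Run:
```python
from h import *
lidpose()
```

```text
tcp box [-0.0791 -0.0011  0.05  ] tilt -0.0021 roll -0.0033 yaw err -0.0013 F tool [ 0.8 -6.1 -3.1] w 0.0124
```

drive_tool:
  rows:
    - {"offset": [0, -0.01, 0], "rotation": [0, 0, 0], "claw": 0}
    - {"offset": [0, -0.01, 0], "rotation": [0, 0, 0], "claw": 0.3}
    - {"offset": [0, -0.01, 0], "rotation": [0, 0, 0], "claw": 0.6}
    - {"offset": [0, -0.01, 0], "rotation": [0, 0, 0], "claw": 0.6}
    - {"offset": [0, -0.01, 0], "rotation": [0, 0, 0], "claw": 0.6}
    - {"offset": [0, -0.01, -0.1], "rotation": [0, 0, 0], "claw": 0.6}
    - {"offset": [0, -0.01, -0.3], "rotation": [0, 0, 0], "claw": 0.6}
    - {"offset": [0, -0.01, -0.55], "rotation": [0, 0, 0], "claw": 0.6}
    - {"offset": [0, -0.01, -0.8], "rotation": [0, 0, 0], "claw": 0.6}
    - {"offset": [0, -0.01, -1], "rotation": [0, 0, 0], "claw": 0.6}
    - {"offset": [0, -0.01, -1], "rotation": [0, 0, 0], "claw": 0.6}

```text
clock: 39.78
tcp_pos: [0.5984, -0.2867, 0.2072]
orientation: [0.43, 3.097, 0.001]
contact_force: [0.5, 0.2, 0.8]
grip_width: 0.0513
gripper_force: 0.0
```

drive_tool:
  rows:
    - {"offset": [0.3, 0, 0], "rotation": [0, 0, 0], "claw": 0.6}
    - {"offset": [0.6, 0, 0], "rotation": [0, 0, 0], "claw": 0.6}
    - {"offset": [0.9, 0, 0], "rotation": [0, 0, 0], "claw": 0.6}
    - {"offset": [0.9, 0, 0], "rotation": [0, 0, 0], "claw": 0.6}
    - {"offset": [0.9, 0, 0], "rotation": [0, 0, 0], "claw": 0.6}
    - {"offset": [0.9, 0, 0], "rotation": [0, 0, 0], "claw": 0.6}

```text
clock: 40.28
tcp_pos: [0.465, -0.2488, 0.1995]
orientation: [0.431, 3.107, 0.004]
contact_force: [1.0, -0.8, 0.1]
grip_width: 0.0512
gripper_force: 0.0
```

Run:
```python
from h import *
stand_tiles()
c,s=np.cos(BA),np.sin(BA)
for n in('scene','top'):
    f=snap(n);C=cloud(f);hsv=cv2.cvtColor(f['frame'],cv2.COLOR_RGB2HSV);d=C[...,:2]-BX
    X=d@[c,s];Y=d@[-s,c];Z=C[...,2]
    m=(abs(X)<.1)&(abs(Y)<.045)&(Z>.03)&(Z<.046);w=np.linalg.lstsq(np.c_[X[m],Y[m],np.ones(m.sum())],Z[m],rcond=None)[0]
    b=(X>-.1)&(X<-.06)&(abs(Y)<.04)&(hsv[...,2]<110)&(Z>.052)&(Z<.068);P=np.c_[X[b],Y[b]].astype('float32')
    print(n,'lid plane',np.round(w,4),'bar',b.sum(),[np.round(v,4) for v in cv2.minAreaRect(P)])
    if n=='scene': cv2.imwrite('pics/s9.png',cv2.resize(f['frame'][190:340,150:480],None,fx=2.4,fy=2.4,interpolation=cv2.INTER_CUBIC)[:,:,::-1])
```

```text
stand tile n 208 px [409. 236.] xy [0.0246 0.0418] [0.0507 0.0482] 1.3 zmed 0.0119 tilt [-0.023  0.005]
stand tile n 216 px [379. 242.] xy [ 0.0216 -0.0362] [0.0537 0.0548] 89.2 zmed 0.0119 tilt [-0.02   0.006]
scene lid plane [-0.0002 -0.0015  0.0393] bar 139 [array([-0.079, -0.002]), array([0.0151, 0.0488]), np.float64(0.6787)]
top lid plane [-0.0001  0.      0.0393] bar 20 [array([-0.0721,  0.0005]), array([0.0481, 0.0052]), np.float64(84.5881)]
```

View pics/s9.png

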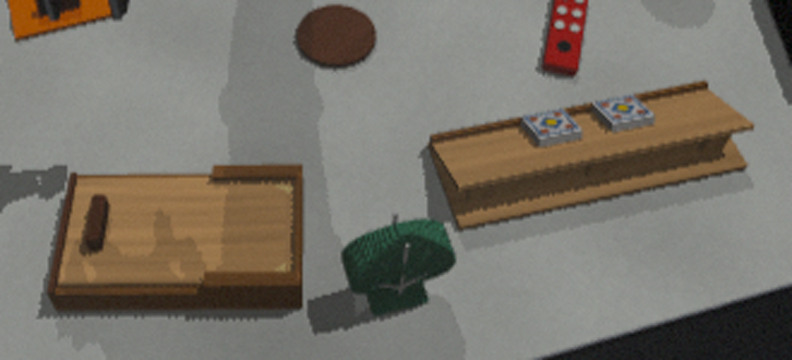

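Run:
```python
from h import *
acc={0:[],1:[]}
for n in('scene','scene','top','top'):
    f=snap(n);C=cloud(f);hsv=cv2.cvtColor(f['frame'],cv2.COLOR_RGB2HSV);q=C-SO;X,Y,Z=q@SX,q@EY,q@SZ
    for i,y0 in enumerate((-.037,.043)):
        m=(abs(Y-y0)<.032)&(X>-.01)&(X<.06)&(Z>.0085)&(Z<.0155 if n=='scene' else Z<.02)&~((hsv[...,0]<25)&(hsv[...,1]>100)&(hsv[...,2]<175))
        m=cv2.morphologyEx(m.astype('uint8'),cv2.MORPH_OPEN,np.ones((2,2)))>0
        k=abs(Y-y0)<.018
        e=[np.percentile(X[m&(abs(Y-y0-dy)<.008)],[3,50,97]) for dy in(-.014,0,.014)]
        print(n,i,m.sum(),'mean',np.round([X[m].mean(),Y[m].mean()],4),'x edges L/M/R',np.round(e,4).tolist())
        # ledge top: x of points with Z 5-9 mm, X<-.001
        l=(abs(Y-y0)<.03)&(X>-.014)&(X<.004)&(Z>.005)&(Z<.0095)&(hsv[...,0]<25)&(hsv[...,1]>90)
        print('   ledge x pct',np.round(np.percentile(X[l],[3,50,97]),4) if l.sum()>5 else l.sum())
```

```text
scene 0 190 mean [ 0.0363 -0.0415] x edges L/M/R [[0.0102, 0.0321, 0.0476], [0.0083, 0.0354, 0.0481], [0.0134, 0.0358, 0.0485]]
   ledge x pct 5
scene 1 182 mean [0.0406 0.0368] x edges L/M/R [[0.0121, 0.0325, 0.0475], [0.0076, 0.0337, 0.0483], [0.0127, 0.0356, 0.0486]]
   ledge x pct [-0.0074 -0.0037  0.0011]
scene 0 193 mean [ 0.0323 -0.039 ] x edges L/M/R [[0.0106, 0.0325, 0.0483], [0.0071, 0.0336, 0.0485], [0.0132, 0.0348, 0.0478]]
   ledge x pct 5
scene 1 177 mean [0.055  0.0289] x edges L/M/R [[0.0104, 0.0338, 0.0477], [0.0084, 0.0321, 0.0484], [0.0124, 0.0363, 0.0482]]
   ledge x pct [-0.0079 -0.0046 -0.0023]
top 0 136 mean [ 0.0195 -0.0374] x edges L/M/R [[-0.0041, 0.0192, 0.0406], [-0.0009, 0.0222, 0.041], [-0.0052, 0.0216, 0.0431]]
   ledge x pct [-0.0091 -0.0078 -0.0044]
top 1 133 mean [0.0205 0.0398] x edges L/M/R [[-0.0067, 0.0207, 0.0421], [-0.0032, 0.0177, 0.042], [0.0016, 0.0205, 0.0422]]
   ledge x pct [-0.0085 -0.0068 -0.0023]
top 0 132 mean [ 0.0211 -0.041 ] x edges L/M/R [[-0.0039, 0.0191, 0.0407], [-0.004, 0.0187, 0.0397], [-0.0055, 0.0181, 0.0391]]
   ledge x pct [-0.0089 -0.0071 -0.0036]
top 1 119 mean [0.0217 0.0374] x edges L/M/R [[-0.0061, 0.0155, 0.0402], [-0.0042, 0.019, 0.0419], [-0.0019, 0.0199, 0.0418]]
   ledge x pct [-0.0089 -0.0064 -0.0033]
```

Both tiles have the same upper-edge position (about 48 mm up the slope), with the left and right readings parallel, so they are seated square. The lid is level and home, and the bystanders haven't moved.

```bash
python3 -c "
from bench import hand_in
print(hand_in())"
```

```text
the job is handed in; nothing more can be done
None
```

I handed the job in: both tiles (only two were in the box) lie flat against the ledge of the display stand and the lid is back fully home on the empty box, with nothing else on the console visibly moved. `hand_in` returned no verdict.

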